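Pack and lock the casting-mould clamps

ROBOT

A 6-joint arm with a two-finger parallel gripper is mounted at the origin on the work surface. World frame = base frame: x ahead of the robot, y to its left, z up, the work surface at z = 0. Lengths are in m, angles in rad, forces in N, time in s.
With the tool pointing down it reaches from about 0.275 to 0.975 m from the base axis. Payload 8.4 kg.
Tool frame: the origin (TCP) lies midway between the tips of the shut fingers; the grasp point (between the pads) lies 19 mm behind it; z points along the fingers, y is the line along which they close (so a half turn about z gives the same grasp; the last joint's range is limited). The gripper opens to 92 mm and grips with 3 to 60 N. Pads are 20 mm wide; open, the fingers measure 128 mm over their backs; the gripper's body (75 mm by 189 mm) begins 69 mm behind the grasp point.
Start: joints at [1.136, 0.353, 1.633, -0, 1.155, -0.002], TCP at [0.262, 0.567, 0.215] pointing down, gripper open.
Joint ranges: [-2.63, 2.63], [-0.92, 2.1], [0.06, 2.66], [-1.3, 4.44], [0, 2.69], [-3.02, 3.02]. Speed limits (rad/s): [2.22, 2.22, 2.79, 3.14, 3.14, 3.14].

INTERFACE

Orientations are given as a rotation vector (axis times angle).
In Python, from bench import telemetry, vision, ctrl gives the robot as it stands.
- The arm moves only by the shell command python3 -m crank 'ROWS' [FORCE]. ROWS is JSON, a list of rows, each an object with "linear": the shift along the tool's x, y, z scaled (see below), a list of three; "rot": the turn, a rotation vector about the tool's x, y, z scaled (see below), a list of three; "jaw": the opening, from -1 (shut) to 1 (fully open), so that 0 is half open. A call has 1 to 5 rows; each row is the pose to reach, as a shift and turn from the pose commanded when the call began, along the tool's axes at that moment; what a row does not reach only later rows make up. The controller multiplies each number of a shift by 200 mm and each number of a turn by 60 degrees. A row lasts 1/10 s, in which the tool goes at most 50 mm and 8.59 degrees, less where a joint would pass 70% of its speed; a pose out of reach is approached as far as the arm can. A call with a number of a shift or a turn outside -1 to 1 is refused whole. A call with a gripper value outside its range is refused whole. The fingers move at their own pace and stop on an object; FORCE is the grip in N (left out, the last holds). Time passes only in rows, so rows that repeat a pose let the fingers close. It gives the time, the measured TCP pose, the force, the opening and the grip force at its end, in the units of the state.
- telemetry.sense(): the state, without advancing time (a new reading comes with each control period).
- vision.read_camera(name): name is "side" or "top"; returns the picture (400x640x3 uint8, red, green, blue); there is no depth.
- vision.camera_model(name): a dict with "fov_y" (degrees; the focal length in pixels is half the picture's height over the tangent of half this angle, whatever the lens; pixels are square), "cx", "cy" (the principal point, pixels), "k1" (the pictures are not rectified: a ray, as slopes to the right and down, at radius r is drawn at 1 + k1 r^2 times it, then the intrinsics apply), "rvec" (rotation vector, rad) and "tvec" (3), from world to camera coordinates, as OpenCV has them. Camera axes: x right, y down, z forward; pixel columns grow to the right and rows downward; lengths in m; the calibration is good to about 2 mm. A picture is of the moment at which its call begins. camera_model takes no time and is no camera call.
- ctrl.finish_job(): hands the job in; it is judged then, once.
The state is a dict: "t": time; "joint_positions": joint angles; "dq": joint speeds; "joint_efforts": joint torques, N m; "position": TCP position; "ee_rot": TCP orientation; "wrist_force": force on the tool from outside, world axes, zero at the start; "torque": the same for the moment, N m; "opening": opening from 0.0 (shut) to 1.0 (fully open); "gripper_force": force on a finger pad.
Only numpy, scipy, OpenCV 4.12 (cv2) and the standard library are available. Lean on these libraries where they do the work, as an engineer would, in place of code of your own. Each camera call takes 0.05 s, during which the arm holds its last target. There are 200 camera calls.

TASK

Get the casting moulds ready: try the wooden packers in the gap of every clamp on the bench until each gap holds the one packer that slides in snugly (the thickest that goes in), standing fully home on the gap's floor near the middle of its length, and leave the spare packers on the bench. Once all gaps are packed, fit the loose T-key onto each clamp's square shaft in turn and, with the key and not with the fingers on the shaft, turn it clockwise to its stop to lock it; then stand the key upright in the tool tray.

Things in the scene. Friction and masses are not known exactly. Their poses are not given: they have to be found in the camera images.
- clamp_a: Heavy iron bench mould clamp (8 kg, stays put), 240 x 100 mm; may be absent. Origin: on the bench under the middle of its gap; x runs from the grey lock housing (-x) across the gap to the white plaster mould (+x), y along the gap, z up. Housing and mould end 42 mm above the bench, the end stop behind the mould at 48 mm. The square shaft stands at x = -65 mm.
- gap_a (a point): Middle of the floor of clamp_a's gap, 12 mm above the bench; axes as the clamp's. The gap is a slot 100 mm long (y), 30 mm deep, open above and at both ends, its mouth edges chamfered 1.6 mm. Its width (x) differs from clamp to clamp and is not given: about 1.5 mm more than the thickness of one of the four packers.
- square_a: Upright square shaft end of clamp_a's lock, 16 x 16 mm, 20 mm tall (top 2 mm reduced to 13.6 mm); turns with the lock. Origin: on its axis at its foot, 44 mm above the bench, on a round 50 mm steel disc; x and y square to its faces, z up. The key's foot rests on that disc when fully on.
- lock_a (a joint): Lock of clamp_a, rad: starts open at 0 to 0.2 and grows as the shaft turns clockwise seen from above, up to a stop at 1.3 (locked). Stiff, about 0.12 N m of friction, no spring; a small pointer on the disc points to the clamp's +y at 0 and towards the gap when locked.
- clamp_b: Heavy iron bench mould clamp (8 kg, stays put), 240 x 100 mm; may be absent. Origin: on the bench under the middle of its gap; x runs from the grey lock housing (-x) across the gap to the white plaster mould (+x), y along the gap, z up. Housing and mould end 42 mm above the bench, the end stop behind the mould at 48 mm. The square shaft stands at x = -65 mm.
- gap_b (a point): Middle of the floor of clamp_b's gap, 12 mm above the bench; axes as the clamp's. The gap is a slot 100 mm long (y), 30 mm deep, open above and at both ends, its mouth edges chamfered 1.6 mm. Its width (x) differs from clamp to clamp and is not given: about 1.5 mm more than the thickness of one of the four packers.
- square_b: Upright square shaft end of clamp_b's lock, 16 x 16 mm, 20 mm tall (top 2 mm reduced to 13.6 mm); turns with the lock. Origin: on its axis at its foot, 44 mm above the bench, on a round 50 mm steel disc; x and y square to its faces, z up. The key's foot rests on that disc when fully on.
- lock_b (a joint): Lock of clamp_b, rad: starts open at 0 to 0.2 and grows as the shaft turns clockwise seen from above, up to a stop at 1.3 (locked). Stiff, about 0.12 N m of friction, no spring; a small pointer on the disc points to the clamp's +y at 0 and towards the gap when locked.
- clamp_c: Heavy iron bench mould clamp (8 kg, stays put), 240 x 100 mm; may be absent. Origin: on the bench under the middle of its gap; x runs from the grey lock housing (-x) across the gap to the white plaster mould (+x), y along the gap, z up. Housing and mould end 42 mm above the bench, the end stop behind the mould at 48 mm. The square shaft stands at x = -65 mm.
- gap_c (a point): Middle of the floor of clamp_c's gap, 12 mm above the bench; axes as the clamp's. The gap is a slot 100 mm long (y), 30 mm deep, open above and at both ends, its mouth edges chamfered 1.6 mm. Its width (x) differs from clamp to clamp and is not given: about 1.5 mm more than the thickness of one of the four packers.
- square_c: Upright square shaft end of clamp_c's lock, 16 x 16 mm, 20 mm tall (top 2 mm reduced to 13.6 mm); turns with the lock. Origin: on its axis at its foot, 44 mm above the bench, on a round 50 mm steel disc; x and y square to its faces, z up. The key's foot rests on that disc when fully on.
- lock_c (a joint): Lock of clamp_c, rad: starts open at 0 to 0.2 and grows as the shaft turns clockwise seen from above, up to a stop at 1.3 (locked). Stiff, about 0.12 N m of friction, no spring; a small pointer on the disc points to the clamp's +y at 0 and towards the gap when locked.
- packer_a: Hardwood packer, a plain upright slab 24 mm thick (x), 50 mm wide (y), 60 mm tall. Origin: centre of its underside, z up; it starts standing on the bench. Standing fully home in a gap its origin is 12 mm and its top 72 mm above the bench, 30 mm above the mouth.
- packer_b: Hardwood packer, a plain upright slab 14 mm thick (x), 50 mm wide (y), 60 mm tall. Origin: centre of its underside, z up; it starts standing on the bench. Standing fully home in a gap its origin is 12 mm and its top 72 mm above the bench, 30 mm above the mouth.
- packer_c: Hardwood packer, a plain upright slab 29 mm thick (x), 50 mm wide (y), 60 mm tall. Origin: centre of its underside, z up; it starts standing on the bench. Standing fully home in a gap its origin is 12 mm and its top 72 mm above the bench, 30 mm above the mouth.
- packer_d: Hardwood packer, a plain upright slab 19 mm thick (x), 50 mm wide (y), 60 mm tall. Origin: centre of its underside, z up; it starts standing on the bench. Standing fully home in a gap its origin is 12 mm and its top 72 mm above the bench, 30 mm above the mouth.
- key: Steel T-key, 60 mm tall, standing loose. Foot: a 60 x 60 mm plate 12 mm thick with a 36 x 36 mm hub on it up to 26 mm; up through both runs a square bore of 17.6 mm, 26 mm deep, open downwards, its mouth chamfered 2 mm. On top a grip bar 66 mm long (x), 14 mm thick (y), from 26 to 60 mm above the foot. Origin: centre of its underside; x along the bar, the bore's sides along x and y, z up. 0.3 kg.
- tray: Grey plastic tool tray fixed to the bench, 130 x 130 mm outside, 16 mm high, wall and floor 4 mm thick. Origin: centre of its underside.
There are look-alikes about, which are no part of the job. Leave any grey look-alike of the packer_d alone.

How it is judged:
By the outcome, as a careful person would: the job done as asked, in the order asked, and still so for the second after the job is handed in, with the robot touching nothing.
Of clamp_a, clamp_b, clamp_c only 2 to 3 are there at a start; the rules pass over those that are not, and their reading is None.
At some moment in a run one of key may be knocked a few centimetres aside while the robot is not near it.
It also fails if it takes over 210 s, if anything falls off the work surface, if the arm or the gripper's body presses on something with over 40 N, if the wrist force passes 120 N, or if a joint passes its speed limit or range.

## Working session

There is one attempt and no reset: what is moved stays moved. The work goes in short steps, Python scripts to look and compute and a shell command to move; the robot and the scene stay as the last step left them, time stands still between calls to the robot, and variables do not carry over. Pictures are saved under pics/ and viewed, at most 14 in all, crops included, and the job is handed in when it is done.

```bash
ls; mkdir -p pics
python3 - <<'E'
from bench import telemetry, vision
import cv2
for n in("top","side"):
    im=vision.read_camera(n); cv2.imwrite(f"pics/{n}0.png",im[:,:,::-1]); print(n,vision.camera_model(n))
print(telemetry.sense())
E
```

```text
pics
top {'fov_y': 45.54115591288297, 'cx': 313.49118881279963, 'cy': 195.6769493818682, 'k1': -0.14723558608864065, 'rvec': array([ 2.21138689, -2.15331889,  0.07121732]), 'tvec': array([-0.01406414,  0.50005379,  1.13018179])}
side {'fov_y': 57.834233853113616, 'cx': 318.5072228412051, 'cy': 201.0514396081765, 'k1': -0.04739249034474574, 'rvec': array([ 2.05222154, -0.50888846,  0.29244582]), 'tvec': array([-0.44806722,  0.17260871,  0.71435941])}
{'t': 0.1, 'joint_positions': array([ 1.13556767e+00,  3.53554679e-01,  1.63406593e+00, -3.15371484e-05,
        1.15523370e+00, -2.36266402e-03]), 'dq': array([ 2.77402186e-04, -3.35308632e-03, -4.89914039e-04,  2.19345274e-04,
        9.05821967e-04, -7.36293287e-06]), 'joint_efforts': array([-1.37443763e-03, -5.94905877e+01, -3.34931374e+01,  6.97394321e-02,
        1.83963025e-02, -5.50659252e-06]), 'position': array([0.2619647 , 0.56694085, 0.21395127]), 'ee_rot': array([-6.74575810e-01, -3.06806200e+00,  1.94423486e-03]), 'wrist_force': array([-0.43460037,  0.15773612,  0.75803993]), 'torque': array([ 0.02537131, -0.01295717,  0.01578032]), 'gripper_force': 0.0, 'opening': 1.0000464668943965}
```

View pics/top0.png

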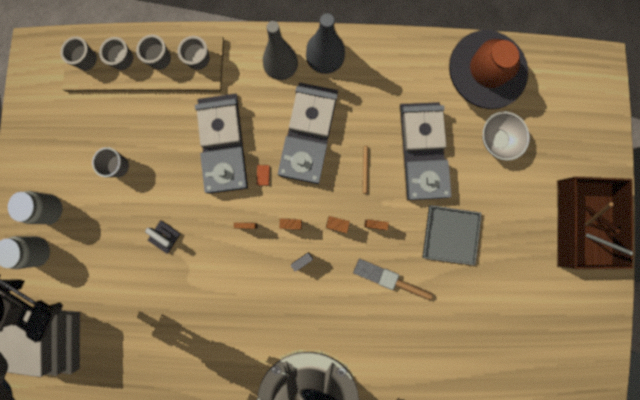

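View pics/side0.png

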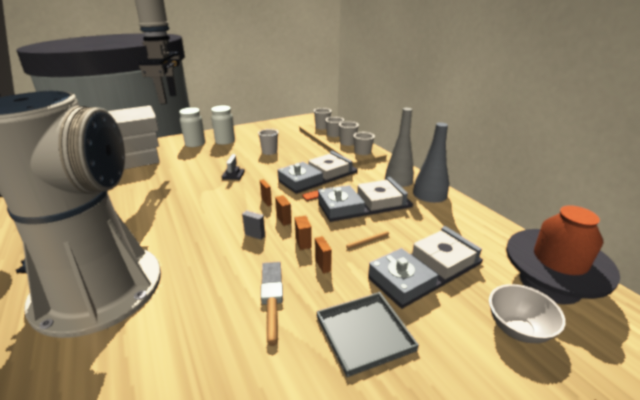

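```bash
cat > h.py <<'E'
import numpy as np, cv2
from bench import telemetry, vision
def cam(n):
    m=vision.camera_model(n); R=cv2.Rodrigues(m["rvec"])[0]; f=200/np.tan(np.radians(m["fov_y"]/2))
    return m,R,m["tvec"],f
def ray(n,u,v):
    m,R,t,f=cam(n); d=np.array([(u-m["cx"])/f,(v-m["cy"])/f]); s=d.copy()
    for _ in range(20): s=d/(1+m["k1"]*(s@s))
    return -R.T@t, R.T@np.array([s[0],s[1],1])
def w(n,u,v,z):
    c,d=ray(n,u,v); return c+d*(z-c[2])/d[2]
def px(n,p):
    m,R,t,f=cam(n); q=R@np.asarray(p,float)+t; s=q[:2]/q[2]; s=s*(1+m["k1"]*(s@s)); return np.array([s[0]*f+m["cx"],s[1]*f+m["cy"]])
def snap(n,name,box=None,k=1):
    im=vision.read_camera(n)[:,:,::-1]; cv2.imwrite(f"pics/raw_{name}.png",im)
    if box: x0,y0,x1,y1=box; im=im[y0:y1,x0:x1]
    cv2.imwrite(f"pics/{name}.png",cv2.resize(im,None,fx=k,fy=k,interpolation=cv2.INTER_CUBIC)); return im
def move(target,yaw=None):
    """units for a move to target TCP with tool down; yaw = world angle of the closing line (deg)"""
    from scipy.spatial.transform import Rotation as Ro
    s=telemetry.sense(); R=Ro.from_rotvec(s["ee_rot"]).as_matrix()
    lin=R.T@(np.array(target)-s["position"])/0.2
    out=[np.round(lin,4).tolist()]
    if yaw is not None:
        a=np.radians(yaw); best=None
        for k in(0,np.pi):
            y=np.array([np.cos(a+k),np.sin(a+k),0]); z=np.array([0,0,-1.]); G=np.c_[np.cross(y,z),y,z]
            rv=Ro.from_matrix(R.T@G).as_rotvec()
            if best is None or np.linalg.norm(rv)<np.linalg.norm(best): best=rv
        out.append(np.round(best/np.radians(60),4).tolist())
    print("lin",out[0],"rot",out[1:],"q6",round(s["joint_positions"][5],2),"t",round(s["t"],2))
E
python3 - <<'E'
import cv2
im=cv2.imread("pics/top0.png")[75:285,140:480]
cv2.imwrite("pics/c0.png",cv2.resize(im,None,fx=2.35,fy=2.35,interpolation=cv2.INTER_CUBIC))
E
```

```text
(no output)
```

View pics/c0.png

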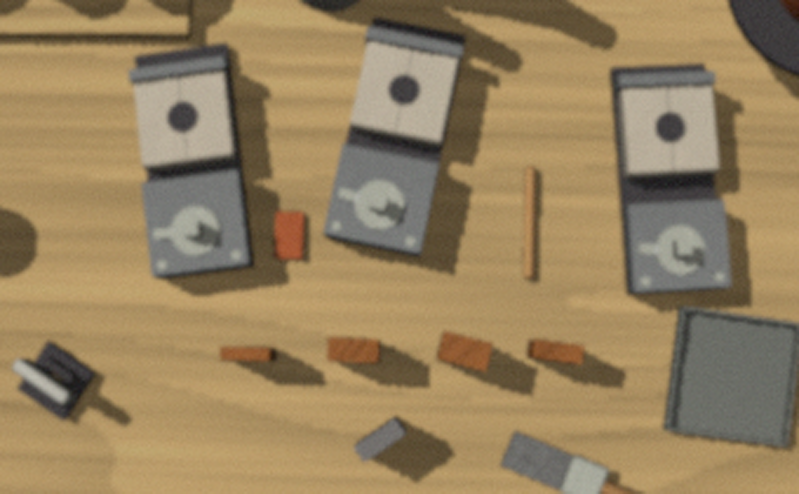

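```bash
cat > look.py <<'E'
from h import *
import sys
def rects(im,mask,z,amin):
    out=[]
    for c in cv2.findContours(mask.astype(np.uint8),0,2)[0]:
        if cv2.contourArea(c)<amin: continue
        b=cv2.boxPoints(cv2.minAreaRect(c)); P=np.array([w("top",u,v,z) for u,v in b])[:,:2]
        e1,e2=P[1]-P[0],P[2]-P[1]
        if np.linalg.norm(e1)<np.linalg.norm(e2): e1,e2=e2,e1
        out.append((b.mean(0),P.mean(0),np.degrees(np.arctan2(e1[1],e1[0]))%180,np.linalg.norm(e1),np.linalg.norm(e2)))
    return out
def show(l,name):
    for b,p,a,L,W in l: print(name,b.round(0),p.round(4),"ang %.1f L %.4f W %.4f"%(a,L,W))
E
python3 - <<'E'
from look import *
im=cv2.imread("pics/top0.png"); h=cv2.cvtColor(im,cv2.COLOR_BGR2HSV)
H,S,V=[h[:,:,i].astype(int) for i in range(3)]
roi=np.zeros(H.shape,bool); roi[80:280,130:460]=1
for u,v in [(245,226),(290,224),(338,225),(376,225),(220,130),(225,165),(432,165),(155,235),(175,240),(303,262),(200,230),(218,155)]: print((u,v),h[v,u])
show(rects(im,roi&(H<12)&(S>140),0.06,30),"orange")
show(rects(im,roi&(S<65)&(V>150),0.042,100),"white")
show(rects(im,roi&(S<70)&(V>120),0.06,30),"bright")
E
```

```text
(245, 226) [ 13 167 153]
(290, 224) [ 13 168 138]
(338, 225) [ 12 176 132]
(376, 225) [ 13 160 145]
(220, 130) [ 17  31 132]
(225, 165) [ 32  21 173]
(432, 165) [ 50   6 121]
(155, 235) [ 30  16 186]
(175, 240) [26 47 43]
(303, 262) [ 15  13 116]
(200, 230) [ 18 113 178]
(218, 155) [ 30   4 117]
orange [263. 174.] [0.5437 0.1181] ang 2.0 L 0.0446 W 0.0282
white [427. 179.] [ 0.5452 -0.27  ] ang 55.5 L 0.0552 W 0.0471
white [220. 171.] [0.5505 0.2234] ang 61.4 L 0.0570 W 0.0483
white [299. 159.] [0.5843 0.0364] ang 46.2 L 0.0609 W 0.0456
white [425. 130.] [ 0.6652 -0.2641] ang 94.7 L 0.0947 W 0.0852
white [217. 125.] [0.6627 0.2353] ang 97.2 L 0.0934 W 0.0862
white [311. 113.] [0.6966 0.0098] ang 79.8 L 0.0942 W 0.0872
bright [389. 274.] [ 0.3206 -0.1803] ang 91.1 L 0.0419 W 0.0231
bright [156. 237.] [0.3905 0.3661] ang 57.6 L 0.0651 W 0.0141
bright [429. 182.] [ 0.5364 -0.2709] ang 95.3 L 0.0924 W 0.0664
bright [222. 170.] [0.5524 0.2163] ang 97.9 L 0.0952 W 0.0948
bright [301. 159.] [0.5835 0.0302] ang 79.2 L 0.0960 W 0.0894
bright [425. 129.] [ 0.6617 -0.2601] ang 95.2 L 0.0975 W 0.0883
bright [218. 125.] [0.6588 0.231 ] ang 98.0 L 0.0943 W 0.0875
bright [312. 113.] [0.6927 0.0088] ang 79.2 L 0.0935 W 0.0899
```

Run:
```python
from look import *
g=cv2.imread("pics/top0.png"); h=cv2.cvtColor(g,cv2.COLOR_BGR2HSV); gray=cv2.cvtColor(g,cv2.COLOR_BGR2GRAY).astype(np.float32)
for nm,c,a in [("L",(.6627,.2353),7.3),("M",(.6966,.0098),-10.6),("R",(.6652,-.2641),4.9)]:
    c=np.array(c); ex=np.array([np.cos(np.radians(a)),np.sin(np.radians(a))]); ey=np.array([-ex[1],ex[0]])
    s=np.arange(-.2,.09,.001)
    def prof(S,Y,img):
        P=[px("top",(*(c+a_*ex+b*ey),.042)) for a_ in S for b in Y]; P=np.array(P,np.float32)
        return cv2.remap(img,P[:,0].copy(),P[:,1].copy(),1).reshape(len(S),len(Y)).mean(1)
    p=prof(s,np.r_[-.035:-.015:.004,.015:.035:.004],gray)
    i0=np.searchsorted(s,-.09);i1=np.searchsorted(s,-.02)
    print(nm,"gap profile",dict(zip((s[i0:i1:3]*1000).round().astype(int).tolist(),p[i0:i1:3].round().astype(int).tolist())))
    d=np.gradient(p); 
    j=i0+np.argmin(p[i0:i1]); mn=p[j]
    mid=lambda hi: (hi+mn)/2
    wv=p[i1]; gv=np.median(p[i0-10:i0+10])
    r=next(k for k in range(j,i1+20) if p[k]>mid(wv)); l=next(k for k in range(j,0,-1) if p[k]>mid(gv))
    gl,gr=s[l],s[r]; gc=(gl+gr)/2
    # y extents across white (+-)
    t=np.arange(-.07,.07,.001)
    sat=h[:,:,1].astype(np.float32)
    P=np.array([px("top",(*(c+a_*ex+b*ey),.042)) for b in t for a_ in(-.02,.0,.02)],np.float32)
    q=cv2.remap(sat,P[:,0].copy(),P[:,1].copy(),1).reshape(len(t),3).mean(1)
    print(" gap %.1f mm"%((gr-gl)*1e3),"center",(c+gc*ex).round(4),"min",mn.round(),"whitelen from gap; sq at",(c+(gc-.065)*ex).round(4), "gapc rel",round(gc,4))
```

```text
Traceback (most recent call last):
  File "h.py", line 13, in px
    m,R,t,f=cam(n); q=R@np.asarray(p,float)+t; s=q[:2]/q[2]; s=s*(1+m["k1"]*(s@s)); return np.array([s[0]*f+m["cx"],s[1]*f+m["cy"]])
            ~~~^^^
  File "h.py", line 4, in cam
    m=vision.camera_model(n); R=cv2.Rodrigues(m["rvec"])[0]; f=200/np.tan(np.radians(m["fov_y"]/2))
ValueError: time passes only in moves, steps and waits
```

```bash
sed -i 's/^def cam/import functools\n@functools.lru_cache(None)\ndef cam/' h.py
cat > gaps.py <<'E'
from look import *
g=cv2.imread("pics/top0.png"); h=cv2.cvtColor(g,cv2.COLOR_BGR2HSV); gray=cv2.cvtColor(g,cv2.COLOR_BGR2GRAY).astype(np.float32)
for nm,c,a in [("L",(.6627,.2353),7.3),("M",(.6966,.0098),-10.6),("R",(.6652,-.2641),4.9)]:
    c=np.array(c); ex=np.array([np.cos(np.radians(a)),np.sin(np.radians(a))]); ey=np.array([-ex[1],ex[0]])
    s=np.arange(-.2,.09,.001)
    def prof(S,Y,img):
        P=np.array([px("top",(*(c+a_*ex+b*ey),.042)) for a_ in S for b in Y],np.float32)
        return cv2.remap(img,P[:,0].copy(),P[:,1].copy(),1).reshape(len(S),len(Y)).mean(1)
    p=prof(s,np.r_[-.035:-.015:.004,.015:.035:.004],gray)
    i0=np.searchsorted(s,-.09);i1=np.searchsorted(s,-.02)
    print(nm,"profile",(s[i0]*1e3).round(),p[i0:i1:3].round().astype(int).tolist())
    j=i0+np.argmin(p[i0:i1]); mn=p[j]; wv=p[i1]; gv=np.median(p[i0-10:i0+10])
    r=next(k for k in range(j,i1+20) if p[k]>(mn+wv)/2); l=next(k for k in range(j,0,-1) if p[k]>(mn+gv)/2)
    gc=(s[l]+s[r])/2
    print(" gap %.1f mm"%((s[r]-s[l])*1e3),"center",(c+gc*ex).round(4),"min",mn.round(),"sq",(c+(gc-.065)*ex).round(4),"gc",round(gc,4))
E
python3 gaps.py
python3 - <<'E'
from look import *
im=cv2.imread("pics/top0.png"); h=cv2.cvtColor(im,cv2.COLOR_BGR2HSV).astype(int)
roi=np.zeros(h.shape[:2],bool); roi[212:240,225:400]=1
show(rects(im,roi&(h[:,:,0]<15)&(h[:,:,1]>140)&(h[:,:,2]>105),0.06,20),"orange")
E
```

```text
L profile -90.0 [121, 120, 120, 120, 119, 118, 119, 119, 119, 110, 85, 55, 37, 41, 57, 99, 146, 170, 176, 175, 175, 175, 175, 176]
 gap 16.0 mm center [0.6111 0.2287] min 37.0 sq [0.5466 0.2204] gc -0.052
M profile -90.0 [118, 118, 118, 117, 117, 117, 118, 111, 92, 71, 61, 51, 40, 41, 65, 114, 156, 173, 175, 175, 175, 176, 175, 175]
 gap 20.0 mm center [0.6425 0.0199] min 39.0 sq [0.5786 0.0319] gc -0.055
R profile -90.0 [117, 116, 116, 115, 108, 89, 69, 64, 61, 56, 43, 36, 33, 36, 56, 102, 150, 171, 174, 174, 174, 174, 174, 174]
 gap 30.0 mm center [ 0.6064 -0.2691] min 33.0 sq [ 0.5417 -0.2747] gc -0.059
orange [244. 226.] [0.4236 0.1583] ang 91.7 L 0.0467 W 0.0116
orange [377. 224.] [ 0.4342 -0.1491] ang 82.7 L 0.0508 W 0.0180
orange [290. 224.] [0.4302 0.0515] ang 91.6 L 0.0463 W 0.0231
orange [338. 224.] [ 0.4321 -0.0589] ang 76.6 L 0.0501 W 0.0276
```

```bash
python3 -c "
from h import *
move((.4236,.1583,.13),1.7)"
```

```text
lin [-1.5907, -1.5152, 0.4217] rot [[-0.0011, 0.0007, 1.0583]] q6 -0.0 t 0.1
```

```bash
python3 -m crank '[{"linear":[-0.8,-0.76,0.2],"rot":[0,0,0.53],"jaw":1},{"linear":[-0.8,-0.76,0.2],"rot":[0,0,0.53],"jaw":1},{"linear":[-0.8,-0.76,0.2],"rot":[0,0,0.53],"jaw":1},{"linear":[-0.8,-0.76,0.2],"rot":[0,0,0.53],"jaw":1},{"linear":[-0.8,-0.76,0.2],"rot":[0,0,0.53],"jaw":1}]' 30;  python3 -c "
from h import *
move((.4236,.1583,.13),1.7)"
```

```text
t: 0.6
position: [0.3436, 0.3585, 0.1735]
ee_rot: [-1.496, -2.762, 0.004]
wrist_force: [0.6, -0.2, -0.4]
opening: 1.002
gripper_force: 0.0
lin [-1.0568, -0.2114, 0.2194] rot [[-0.0019, 0.0017, 0.5236]] q6 0.23 t 0.6
```

```bash
python3 -m crank '[{"linear":[-1,-0.2,0.21],"rot":[0,0,0.524],"jaw":1},{"linear":[-1,-0.2,0.21],"rot":[0,0,0.524],"jaw":1},{"linear":[-1,-0.2,0.21],"rot":[0,0,0.524],"jaw":1},{"linear":[-1,-0.2,0.21],"rot":[0,0,0.524],"jaw":1},{"linear":[-1,-0.2,0.21],"rot":[0,0,0.524],"jaw":1}]' 30;  python3 -c "
from h import *
move((.4236,.1583,.036),1.7)
snap('top','t1',(160,170,460,290),2.6)"
```

```text
t: 1.1
position: [0.4206, 0.1692, 0.1315]
ee_rot: [2.191, 2.252, -0.004]
wrist_force: [-0.8, 0.5, 0.1]
opening: 1.0
gripper_force: 0.0
lin [-0.0541, 0.0143, 0.4776] rot [[-0.0015, 0.0015, -0.0021]] q6 0.35 t 1.1
```

View pics/t1.png

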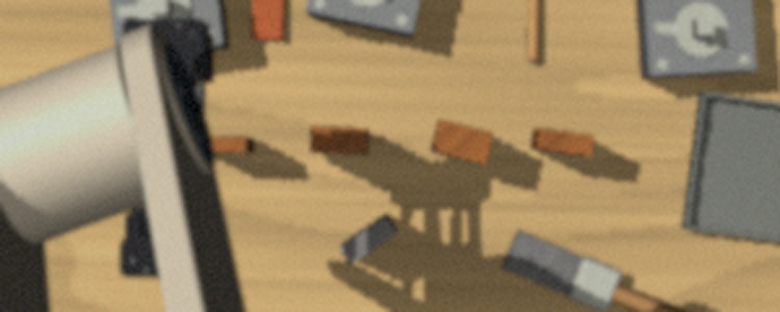

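```bash
python3 -m crank '[{"linear":[-0.054,0.014,0.2],"rot":[0,0,0],"jaw":1},{"linear":[-0.054,0.014,0.478],"rot":[0,0,0],"jaw":1},{"linear":[-0.054,0.014,0.478],"rot":[0,0,0],"jaw":1},{"linear":[-0.054,0.014,0.478],"rot":[0,0,0],"jaw":-0.5},{"linear":[-0.054,0.014,0.478],"rot":[0,0,0],"jaw":-1}]' 30; python3 -m crank '[{"linear":[0,0,0],"rot":[0,0,0],"jaw":-1},{"linear":[0,0,0],"rot":[0,0,0],"jaw":-1},{"linear":[0,0,0],"rot":[0,0,0],"jaw":-1},{"linear":[0,0,0],"rot":[0,0,0],"jaw":-1},{"linear":[0,0,0],"rot":[0,0,0],"jaw":-1}]' 30
```

```text
t: 1.65
position: [0.4244, 0.1637, 0.0386]
ee_rot: [2.181, 2.26, 0.003]
wrist_force: [0.2, -0.3, 0.4]
opening: 0.852
gripper_force: 0.0
t: 2.15
position: [0.4236, 0.1626, 0.0373]
ee_rot: [2.183, 2.259, 0.001]
wrist_force: [-0.0, -0.6, -0.3]
opening: 0.411
gripper_force: 0.0
```

```bash
python3 -m crank '[{"linear":[-0.021,0,0],"rot":[0,0,0],"jaw":-0.5},{"linear":[-0.021,0,0],"rot":[0,0,0],"jaw":-1},{"linear":[-0.021,0,0],"rot":[0,0,0],"jaw":-1},{"linear":[-0.021,0,0],"rot":[0,0,0],"jaw":-1},{"linear":[-0.021,0,0],"rot":[0,0,0],"jaw":-1}]' 30; python3 -m crank '[{"linear":[0,0,0],"rot":[0,0,0],"jaw":-1},{"linear":[0,0,-0.05],"rot":[0,0,0],"jaw":-1},{"linear":[0,0,-0.3],"rot":[0,0,0],"jaw":-1},{"linear":[0,0,-0.5],"rot":[0,0,0],"jaw":-1},{"linear":[0,0,-0.5],"rot":[0,0,0],"jaw":-1}]' 30;python3 -c "
from h import *
move((.6111,.2287,.1),7.3)"
```

```text
t: 2.65
position: [0.4236, 0.1583, 0.0369]
ee_rot: [-2.183, -2.259, 0.0]
wrist_force: [-0.2, -1.1, -0.1]
opening: 0.147
gripper_force: 30.0
t: 3.15
position: [0.4269, 0.1597, 0.1422]
ee_rot: [2.18, 2.256, 0.012]
wrist_force: [0.0, 0.3, -0.3]
opening: 0.148
gripper_force: 30.0
lin [0.3128, 0.9307, 0.2194] rot [[0.008, -0.0023, -0.0889]] q6 0.32 t 3.15
```

```bash
python3 -m crank '[{"linear":[0.353,0.94,0],"rot":[0,0,-0.093],"jaw":-1},{"linear":[0.353,0.94,0],"rot":[0,0,-0.093],"jaw":-1},{"linear":[0.353,0.94,0],"rot":[0,0,-0.093],"jaw":-1},{"linear":[0.353,0.94,0],"rot":[0,0,-0.093],"jaw":-1},{"linear":[0.353,0.94,0],"rot":[0,0,-0.093],"jaw":-1}]' 30; python3 -m crank '[{"linear":[0,0,0.2],"rot":[0,0,0],"jaw":-1},{"linear":[0,0,0.2],"rot":[0,0,0],"jaw":-1},{"linear":[0,0,0.2],"rot":[0,0,0],"jaw":-1},{"linear":[0,0,0.2],"rot":[0,0,0],"jaw":-1},{"linear":[0,0,0.2],"rot":[0,0,0],"jaw":-1}]' 30;python3 -c "
from h import *
move((.6111,.2287,.095),7.3)
snap('side','t2',(240,110,420,230),4.4)"
```

```text
t: 3.65
position: [0.614, 0.2375, 0.1362]
ee_rot: [2.069, 2.362, 0.005]
wrist_force: [-0.4, -0.0, -0.9]
opening: 0.15
gripper_force: 30.0
t: 4.15
position: [0.6097, 0.2356, 0.0987]
ee_rot: [2.07, 2.362, 0.003]
wrist_force: [-0.5, 0.2, -0.1]
opening: 0.152
gripper_force: 30.0
lin [-0.0353, 0.0022, 0.0185] rot [[0.002, -0.0005, 0.004]] q6 0.23 t 4.15
```

View pics/t2.png

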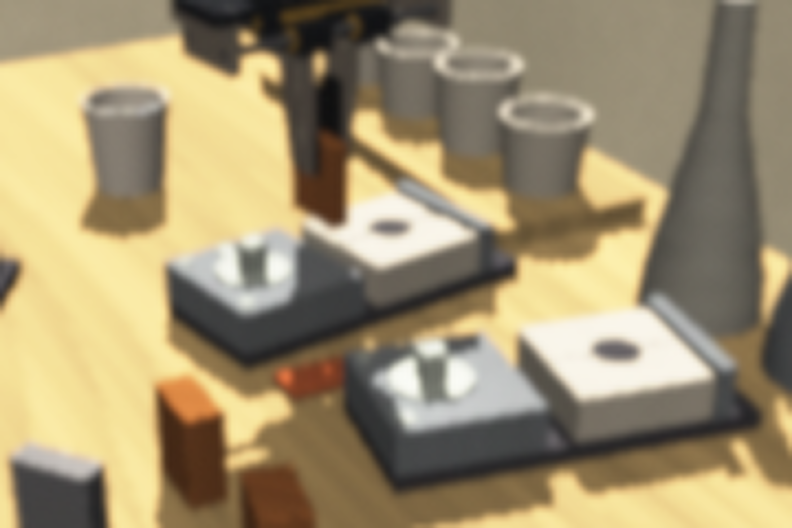

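```bash
python3 -m crank '[{"linear":[-0.035,0.003,0],"rot":[0,0,0.004],"jaw":-1},{"linear":[-0.035,0.003,0],"rot":[0,0,0.004],"jaw":-1},{"linear":[-0.035,0.003,0],"rot":[0,0,0.004],"jaw":-1},{"linear":[-0.035,0.003,0.05],"rot":[0,0,0.004],"jaw":-1},{"linear":[-0.035,0.003,0.1],"rot":[0,0,0.004],"jaw":-1}]' 30; python3 -m crank '[{"linear":[0,0,0.01],"rot":[0,0,0],"jaw":-1},{"linear":[0,0,0.02],"rot":[0,0,0],"jaw":-1},{"linear":[0,0,0.02],"rot":[0,0,0],"jaw":-1},{"linear":[0,0,0.02],"rot":[0,0,0],"jaw":-1}]' 30;python3 -c "
from h import *
move((.6111,.2287,.048),7.3)"
```

```text
t: 4.7
position: [0.611, 0.2287, 0.0765]
ee_rot: [2.075, 2.358, 0.001]
wrist_force: [4.5, 6.3, 33.0]
opening: 0.153
gripper_force: 30.0
t: 5.1
position: [0.6113, 0.2287, 0.0727]
ee_rot: [2.075, 2.358, 0.002]
wrist_force: [5.3, 1.1, -3.9]
opening: 0.149
gripper_force: 30.0
lin [0.0001, -0.0013, 0.1235] rot [[0.0012, -0.0001, 0.0002]] q6 0.23 t 5.1
```

```bash
python3 -m crank '[{"linear":[0,0.004,0.03],"rot":[0,0,0],"jaw":-1},{"linear":[0,0.004,0.06],"rot":[0,0,0],"jaw":-1},{"linear":[0,0.004,0.09],"rot":[0,0,0],"jaw":-1},{"linear":[0,0.004,0.11],"rot":[0,0,0],"jaw":-1},{"linear":[0,0.004,0.11],"rot":[0,0,0],"jaw":-1}]' 30; python3 -m crank '[{"linear":[0,0,0.01],"rot":[0,0,0],"jaw":-1},{"linear":[0,0,0.015],"rot":[0,0,0],"jaw":-1},{"linear":[0,0,0.015],"rot":[0,0,0],"jaw":-1}]' 30
```

```text
t: 5.6
position: [0.6116, 0.2286, 0.0501]
ee_rot: [2.075, 2.358, 0.0]
wrist_force: [6.4, 0.7, -4.1]
opening: 0.148
gripper_force: 30.0
t: 5.9
position: [0.6117, 0.2286, 0.0487]
ee_rot: [2.075, 2.358, 0.0]
wrist_force: [1.6, -0.4, 8.2]
opening: 0.147
gripper_force: 30.0
```

```bash
R='{}'; python3 -m crank '[{"linear":[0,0.012,0],"rot":[0,0,0],"jaw":-1},{"linear":[0,0.012,0],"rot":[0,0,0],"jaw":-1},{"linear":[0,0.012,0],"rot":[0,0,0],"jaw":-1}]' 30; python3 -m crank '[{"linear":[0,-0.024,0],"rot":[0,0,0],"jaw":-1},{"linear":[0,-0.024,0],"rot":[0,0,0],"jaw":-1},{"linear":[0,-0.024,0],"rot":[0,0,0],"jaw":-1}]' 30
```

```text
t: 6.2
position: [0.6121, 0.2285, 0.0486]
ee_rot: [-2.074, -2.357, 0.005]
wrist_force: [-4.7, -2.6, 14.2]
opening: 0.152
gripper_force: 30.0
t: 6.5
position: [0.6113, 0.2285, 0.0488]
ee_rot: [2.073, 2.357, 0.006]
wrist_force: [9.4, -0.9, 1.3]
opening: 0.149
gripper_force: 30.0
```

```bash
python3 -m crank '[{"linear":[0,0.012,0],"rot":[0,0,0],"jaw":-1},{"linear":[0,0.012,0],"rot":[0,0,0],"jaw":-0.4},{"linear":[0,0.012,0],"rot":[0,0,0],"jaw":-0.4},{"linear":[0,0.012,-0.1],"rot":[0,0,0],"jaw":-0.4},{"linear":[0,0.012,-0.35],"rot":[0,0,0],"jaw":-0.4}]' 30; python3 -m crank '[{"linear":[-1,-0.4,-0.1],"rot":[0,0,0.12],"jaw":-0.4},{"linear":[-1,-0.4,-0.1],"rot":[0,0,0.12],"jaw":0},{"linear":[-1,-0.4,-0.1],"rot":[0,0,0.12],"jaw":1},{"linear":[-1,-0.4,-0.1],"rot":[0,0,0.12],"jaw":1},{"linear":[-1,-0.4,-0.1],"rot":[0,0,0.12],"jaw":1}]' 30; python3 -m crank '[{"linear":[0,0,0],"rot":[0,0,0],"jaw":1},{"linear":[0,0,0],"rot":[0,0,0],"jaw":1}]' 30; python3 -c "
from h import *
move((.4342,-.1491,.10),-7.3)"
```

```text
t: 7.0
position: [0.6072, 0.2272, 0.1137]
ee_rot: [-2.072, -2.354, 0.015]
wrist_force: [0.3, 0.2, 0.3]
opening: 0.305
gripper_force: 0.0
t: 7.5
position: [0.555, 0.0168, 0.1378]
ee_rot: [-2.221, -2.22, 0.004]
wrist_force: [-0.2, 0.6, -0.0]
opening: 0.622
gripper_force: 0.0
t: 7.7
position: [0.5574, 0.0206, 0.1378]
ee_rot: [-2.22, -2.222, -0.0]
wrist_force: [1.1, -0.1, 0.3]
opening: 0.798
gripper_force: 0.0
lin [-0.8481, -0.6167, 0.1887] rot [[-0.0005, -0.0005, 0.1224]] q6 0.03 t 7.7
```

```bash
python3 -m crank '[{"linear":[-0.848,-0.617,0.19],"rot":[0,0,0.122],"jaw":1},{"linear":[-0.848,-0.617,0.19],"rot":[0,0,0.122],"jaw":1},{"linear":[-0.848,-0.617,0.19],"rot":[0,0,0.122],"jaw":1},{"linear":[-0.848,-0.617,0.19],"rot":[0,0,0.122],"jaw":1},{"linear":[-0.848,-0.617,0.19],"rot":[0,0,0.122],"jaw":1}]' 30; python3 -m crank '[{"linear":[0,0,0],"rot":[0,0,0],"jaw":1},{"linear":[0,0,0],"rot":[0,0,0],"jaw":1},{"linear":[0,0,0],"rot":[0,0,0],"jaw":1}]' 30; python3 -c "
from h import *
move((.4342,-.1491,.037),-7.3)"
```

```text
t: 8.2
position: [0.4318, -0.1504, 0.0987]
ee_rot: [-2.355, -2.075, 0.003]
wrist_force: [-0.6, 0.5, -0.1]
opening: 1.0
gripper_force: 0.0
t: 8.5
position: [0.4359, -0.1486, 0.1003]
ee_rot: [2.355, 2.079, 0.001]
wrist_force: [-0.7, 0.4, -0.1]
opening: 1.0
gripper_force: 0.0
lin [-0.0036, -0.0086, 0.3163] rot [[0.0009, -0.0001, 0.0029]] q6 -0.21 t 8.5
```

```bash
python3 -m crank '[{"linear":[-0.004,-0.008,0.2],"rot":[0,0,0.003],"jaw":1},{"linear":[-0.004,-0.008,0.316],"rot":[0,0,0.003],"jaw":1},{"linear":[-0.004,-0.008,0.316],"rot":[0,0,0.003],"jaw":-0.3},{"linear":[-0.004,-0.008,0.316],"rot":[0,0,0.003],"jaw":-1},{"linear":[-0.004,-0.008,0.316],"rot":[0,0,0.003],"jaw":-1}]' 30; for i in 1 2; do python3 -m crank '[{"linear":[0,0,0],"rot":[0,0,0],"jaw":-1},{"linear":[0,0,0],"rot":[0,0,0],"jaw":-1},{"linear":[0,0,0],"rot":[0,0,0],"jaw":-1},{"linear":[0,0,0],"rot":[0,0,0],"jaw":-1}]' 30; done;  python3 -c "
from h import *
move((.6431,.0199,.137),-10.6)"
```

```text
t: 9.0
position: [0.434, -0.1502, 0.0379]
ee_rot: [2.358, 2.073, 0.001]
wrist_force: [0.7, -0.4, -0.3]
opening: 0.757
gripper_force: 0.0
t: 9.4
position: [0.4329, -0.1504, 0.0371]
ee_rot: [2.36, 2.073, 0.0]
wrist_force: [0.4, -0.2, -0.7]
opening: 0.413
gripper_force: 0.0
t: 9.8
position: [0.4328, -0.1504, 0.0368]
ee_rot: [2.36, 2.073, -0.0]
wrist_force: [0.5, 0.6, 0.7]
opening: 0.203
gripper_force: 30.0
lin [0.9796, 0.9334, -0.501] rot [[0.0, 0.0, 0.0534]] q6 -0.21 t 9.8
```

```bash
python3 -m crank '[{"linear":[0,0,-0.25],"rot":[0,0,0],"jaw":-1},{"linear":[0,0,-0.5],"rot":[0,0,0],"jaw":-1},{"linear":[0.98,0.933,-0.5],"rot":[0,0,0.053],"jaw":-1},{"linear":[0.98,0.933,-0.5],"rot":[0,0,0.053],"jaw":-1},{"linear":[0.98,0.933,-0.5],"rot":[0,0,0.053],"jaw":-1}]' 30;  python3 -c "
from h import *
move((.6431,.0199,.095),-10.6)"
```

```text
t: 10.3
position: [0.5506, -0.0549, 0.1377]
ee_rot: [2.417, 2.005, 0.002]
wrist_force: [-0.0, -1.4, -1.4]
opening: 0.203
gripper_force: 30.0
lin [0.4531, 0.3849, 0.2139] rot [[0.0015, -0.0001, -0.0008]] q6 0.08 t 10.3
```

```bash
python3 -m crank '[{"linear":[0.43,0.37,0],"rot":[0,0,0],"jaw":-1},{"linear":[0.43,0.37,0],"rot":[0,0,0],"jaw":-1},{"linear":[0.43,0.37,0],"rot":[0,0,0],"jaw":-1},{"linear":[0.43,0.37,0.2],"rot":[0,0,0],"jaw":-1},{"linear":[0.43,0.37,0.2],"rot":[0,0,0],"jaw":-1}]' 30; python3 -m crank '[{"linear":[0,0,0],"rot":[0,0,0],"jaw":-1},{"linear":[0,0,0],"rot":[0,0,0],"jaw":-1},{"linear":[0,0,0],"rot":[0,0,0],"jaw":-1}]' 30; python3 -c "
from h import *
move((.6431,.0199,.077),-10.6)"
```

```text
t: 10.8
position: [0.634, 0.0151, 0.0922]
ee_rot: [-2.412, -2.005, 0.011]
wrist_force: [-0.5, -0.0, -1.3]
opening: 0.206
gripper_force: 30.0
t: 11.1
position: [0.6384, 0.0146, 0.0984]
ee_rot: [2.416, 2.006, 0.002]
wrist_force: [-0.2, -0.2, -0.7]
opening: 0.204
gripper_force: 30.0
lin [0.0306, 0.0179, 0.1072] rot [[0.0019, -0.0004, -0.0003]] q6 0.21 t 11.1
```

```bash
python3 -m crank '[{"linear":[0.03,0.018,0],"rot":[0,0,0],"jaw":-1},{"linear":[0.03,0.018,0],"rot":[0,0,0],"jaw":-1},{"linear":[0.03,0.018,0],"rot":[0,0,0],"jaw":-1},{"linear":[0.03,0.018,0],"rot":[0,0,0],"jaw":-1}]' 30; python3 -m crank '[{"linear":[0,0,0.06],"rot":[0,0,0],"jaw":-1},{"linear":[0,0,0.09],"rot":[0,0,0],"jaw":-1},{"linear":[0,0,0.11],"rot":[0,0,0],"jaw":-1},{"linear":[0,0,0.125],"rot":[0,0,0],"jaw":-1},{"linear":[0,0,0.125],"rot":[0,0,0],"jaw":-1}]' 30; python3 -c "
from h import *
move((.6431,.0199,.049),-10.6)"
```

```text
t: 11.5
position: [0.6425, 0.0203, 0.0969]
ee_rot: [2.417, 2.007, 0.0]
wrist_force: [0.0, -0.4, 0.6]
opening: 0.206
gripper_force: 30.0
t: 12.0
position: [0.6426, 0.0202, 0.071]
ee_rot: [2.417, 2.007, -0.0]
wrist_force: [1.7, 0.4, -1.7]
opening: 0.206
gripper_force: 30.0
lin [-0.001, 0.0029, 0.11] rot [[0.0, 0.0001, 0.0005]] q6 0.21 t 12.0
```

Slid in cleanly. Go home and test the play.

```bash
python3 -m crank '[{"linear":[0,0.002,0.05],"rot":[0,0,0],"jaw":-1},{"linear":[0,0.002,0.09],"rot":[0,0,0],"jaw":-1},{"linear":[0,0.002,0.11],"rot":[0,0,0],"jaw":-1},{"linear":[0,0.002,0.115],"rot":[0,0,0],"jaw":-1},{"linear":[0,0.002,0.115],"rot":[0,0,0],"jaw":-1}]' 30; python3 -m crank '[{"linear":[0,0.015,0],"rot":[0,0,0],"jaw":-1},{"linear":[0,0.015,0],"rot":[0,0,0],"jaw":-1},{"linear":[0,0.015,0],"rot":[0,0,0],"jaw":-1}]' 30; python3 -m crank '[{"linear":[0,-0.03,0],"rot":[0,0,0],"jaw":-1},{"linear":[0,-0.03,0],"rot":[0,0,0],"jaw":-1},{"linear":[0,-0.03,0],"rot":[0,0,0],"jaw":-1}]' 30
```

```text
t: 12.5
position: [0.6427, 0.0202, 0.0487]
ee_rot: [-2.416, -2.007, 0.001]
wrist_force: [-0.4, -0.6, 2.8]
opening: 0.206
gripper_force: 30.0
t: 12.8
position: [0.644, 0.0199, 0.0487]
ee_rot: [-2.415, -2.005, 0.004]
wrist_force: [-7.1, 1.5, 8.5]
opening: 0.199
gripper_force: 30.0
t: 13.1
position: [0.6423, 0.0204, 0.0492]
ee_rot: [2.413, 2.005, 0.006]
wrist_force: [6.5, -2.5, -2.3]
opening: 0.208
gripper_force: 30.0
```

```bash
python3 -m crank '[{"linear":[0,0.018,0],"rot":[0,0,0],"jaw":-1},{"linear":[0,0.018,0],"rot":[0,0,0],"jaw":-0.3},{"linear":[0,0.018,0],"rot":[0,0,0],"jaw":-0.3},{"linear":[0,0.018,-0.1],"rot":[0,0,0],"jaw":-0.3},{"linear":[0,0.018,-0.35],"rot":[0,0,0],"jaw":-0.3}]' 30; python3 -m crank '[{"linear":[0,0,-0.05],"rot":[0,0,0],"jaw":-0.3},{"linear":[0,0,-0.05],"rot":[0,0,0],"jaw":-0.3}]' 30;  python3 -c "
from h import *
move((.4321,-.0589,.10),-13.4)"
```

```text
t: 13.6
position: [0.6397, 0.02, 0.1149]
ee_rot: [-2.412, -2.004, 0.011]
wrist_force: [0.6, -0.2, -0.3]
opening: 0.349
gripper_force: 0.0
t: 13.8
position: [0.6447, 0.0202, 0.1309]
ee_rot: [2.415, 2.006, 0.005]
wrist_force: [-0.5, 0.2, -0.2]
opening: 0.351
gripper_force: 0.0
lin [-0.584, -0.9728, 0.1502] rot [[0.0035, -0.0009, 0.047]] q6 0.21 t 13.8
```

```bash
python3 -m crank '[{"linear":[-0.58,-0.97,0.1],"rot":[0,0,0.047],"jaw":-0.3},{"linear":[-0.58,-0.97,0.1],"rot":[0,0,0.047],"jaw":1},{"linear":[-0.58,-0.97,0.1],"rot":[0,0,0.047],"jaw":1},{"linear":[-0.58,-0.97,0.1],"rot":[0,0,0.047],"jaw":1},{"linear":[-0.58,-0.97,0.1],"rot":[0,0,0.047],"jaw":1}]' 30; python3 -m crank '[{"linear":[0,0,0],"rot":[0,0,0],"jaw":1},{"linear":[0,0,0],"rot":[0,0,0],"jaw":1},{"linear":[0,0,0],"rot":[0,0,0],"jaw":1},{"linear":[0,0,0],"rot":[0,0,0],"jaw":1}]' 30;  python3 -c "
from h import *
move((.4321,-.0589,.037),-13.4)"
```

```text
t: 14.3
position: [0.4255, -0.0585, 0.1065]
ee_rot: [-2.462, -1.944, 0.007]
wrist_force: [0.1, -0.1, 0.5]
opening: 0.679
gripper_force: 0.0
t: 14.7
position: [0.4324, -0.058, 0.1086]
ee_rot: [2.465, 1.948, 0.0]
wrist_force: [-0.9, 0.5, 0.0]
opening: 0.997
gripper_force: 0.0
lin [-0.0046, -0.0008, 0.3579] rot [[0.0002, -0.0001, 0.0006]] q6 0.1 t 14.7
```

```bash
python3 -m crank '[{"linear":[-0.004,0,0.2],"rot":[0,0,0],"jaw":1},{"linear":[-0.004,0,0.358],"rot":[0,0,0],"jaw":1},{"linear":[-0.004,0,0.358],"rot":[0,0,0],"jaw":-0.3},{"linear":[-0.004,0,0.358],"rot":[0,0,0],"jaw":-1},{"linear":[-0.004,0,0.358],"rot":[0,0,0],"jaw":-1}]' 30; for i in 1 2; do python3 -m crank '[{"linear":[0,0,0],"rot":[0,0,0],"jaw":-1},{"linear":[0,0,0],"rot":[0,0,0],"jaw":-1},{"linear":[0,0,0],"rot":[0,0,0],"jaw":-1},{"linear":[0,0,0],"rot":[0,0,0],"jaw":-1}]' 30; done;  python3 -c "
from h import *
move((.607,-.2691,.137),4.9)"
```

```text
t: 15.2
position: [0.4325, -0.0591, 0.0383]
ee_rot: [2.464, 1.947, 0.002]
wrist_force: [0.2, 0.3, -0.0]
opening: 0.763
gripper_force: 0.0
t: 15.6
position: [0.4315, -0.0591, 0.0376]
ee_rot: [2.465, 1.947, 0.001]
wrist_force: [0.3, -0.1, 0.6]
opening: 0.415
gripper_force: 0.0
t: 16.0
position: [0.4315, -0.0591, 0.0373]
ee_rot: [2.465, 1.947, 0.0]
wrist_force: [0.6, -0.2, 3.6]
opening: 0.317
gripper_force: 29.8
lin [-0.818, 1.0973, -0.4983] rot [[0.0003, -0.0, -0.305]] q6 0.09 t 16.0
```

```bash
python3 -m crank '[{"linear":[0,0,-0.25],"rot":[0,0,0],"jaw":-1},{"linear":[0,0,-0.5],"rot":[0,0,0],"jaw":-1},{"linear":[-0.7,0.94,-0.5],"rot":[0,0,-0.305],"jaw":-1},{"linear":[-0.7,0.94,-0.5],"rot":[0,0,-0.305],"jaw":-1},{"linear":[-0.7,0.94,-0.5],"rot":[0,0,-0.305],"jaw":-1}]' 30; python3 -m crank '[{"linear":[0,0,0],"rot":[0,0,0],"jaw":-1},{"linear":[0,0,0],"rot":[0,0,0],"jaw":-1},{"linear":[0,0,0],"rot":[0,0,0],"jaw":-1}]' 30;python3 -c "
from h import *
move((.607,-.2691,.137),4.9)"
```

```text
t: 16.5
position: [0.5284, -0.1753, 0.1381]
ee_rot: [2.116, 2.32, 0.001]
wrist_force: [0.4, 1.1, -2.0]
opening: 0.312
gripper_force: 29.7
t: 16.8
position: [0.526, -0.1732, 0.1364]
ee_rot: [-2.123, -2.313, 0.001]
wrist_force: [-0.3, 0.8, -1.0]
opening: 0.32
gripper_force: 29.7
lin [-0.5124, 0.3626, -0.0042] rot [[-0.002, -0.001, -0.0001]] q6 -0.41 t 16.8
```

```bash
python3 -m crank '[{"linear":[-0.512,0.362,0],"rot":[0,0,0],"jaw":-1},{"linear":[-0.512,0.362,0],"rot":[0,0,0],"jaw":-1},{"linear":[-0.512,0.362,0],"rot":[0,0,0],"jaw":-1},{"linear":[-0.512,0.362,0.1],"rot":[0,0,0],"jaw":-1},{"linear":[-0.512,0.362,0.19],"rot":[0,0,0],"jaw":-1}]' 30; python3 -m crank '[{"linear":[0,0,0],"rot":[0,0,0],"jaw":-1},{"linear":[0,0,0],"rot":[0,0,0],"jaw":-1},{"linear":[0,0,0],"rot":[0,0,0],"jaw":-1}]' 30;python3 -c "
from h import *
move((.607,-.2691,.073),4.9)"
```

```text
t: 17.3
position: [0.6081, -0.2692, 0.0986]
ee_rot: [-2.124, -2.314, -0.0]
wrist_force: [0.6, -0.4, -1.7]
opening: 0.315
gripper_force: 29.7
t: 17.6
position: [0.6087, -0.2694, 0.1004]
ee_rot: [2.123, 2.314, 0.001]
wrist_force: [-0.0, -0.0, -0.3]
opening: 0.317
gripper_force: 29.7
lin [0.0021, -0.0085, 0.1368] rot [[0.001, 0.0005, 0.0007]] q6 -0.51 t 17.6
```

```bash
python3 -m crank '[{"linear":[0.002,-0.008,0],"rot":[0,0,0],"jaw":-1},{"linear":[0.002,-0.008,0.05],"rot":[0,0,0],"jaw":-1},{"linear":[0.002,-0.008,0.09],"rot":[0,0,0],"jaw":-1},{"linear":[0.002,-0.008,0.12],"rot":[0,0,0],"jaw":-1},{"linear":[0.002,-0.008,0.135],"rot":[0,0,0],"jaw":-1}]' 30; python3 -m crank '[{"linear":[0,0,0],"rot":[0,0,0],"jaw":-1},{"linear":[0,0,0],"rot":[0,0,0],"jaw":-1},{"linear":[0,0,0],"rot":[0,0,0],"jaw":-1}]' 30;python3 -c "
from h import *
move((.607,-.2691,.049),4.9)"
```

```text
t: 18.1
position: [0.606, -0.2693, 0.071]
ee_rot: [-2.123, -2.313, 0.001]
wrist_force: [-1.0, -0.3, -0.6]
opening: 0.314
gripper_force: 29.7
t: 18.4
position: [0.6062, -0.2695, 0.072]
ee_rot: [-2.124, -2.314, 0.001]
wrist_force: [-1.8, -0.3, -2.5]
opening: 0.316
gripper_force: 29.7
lin [0.0015, 0.0045, 0.1151] rot [[-0.001, -0.0003, 0.0]] q6 -0.51 t 18.4
```

```bash
python3 -m crank '[{"linear":[0,0,0.05],"rot":[0,0,0],"jaw":-1},{"linear":[0,0,0.09],"rot":[0,0,0],"jaw":-1},{"linear":[0,0,0.11],"rot":[0,0,0],"jaw":-1},{"linear":[0,0,0.117],"rot":[0,0,0],"jaw":-1},{"linear":[0,0,0.117],"rot":[0,0,0],"jaw":-1}]' 30; python3 -m crank '[{"linear":[0,0.015,0],"rot":[0,0,0],"jaw":-1},{"linear":[0,0.015,0],"rot":[0,0,0],"jaw":-1},{"linear":[0,0.015,0],"rot":[0,0,0],"jaw":-1}]' 30; python3 -m crank '[{"linear":[0,-0.03,0],"rot":[0,0,0],"jaw":-1},{"linear":[0,-0.03,0],"rot":[0,0,0],"jaw":-1},{"linear":[0,-0.03,0],"rot":[0,0,0],"jaw":-1}]' 30
```

```text
t: 18.9
position: [0.6072, -0.2695, 0.0491]
ee_rot: [2.124, 2.314, 0.001]
wrist_force: [-3.0, 1.0, 5.0]
opening: 0.313
gripper_force: 30.0
t: 19.2
position: [0.6074, -0.2693, 0.0491]
ee_rot: [-2.122, -2.312, 0.004]
wrist_force: [-11.1, -0.5, 12.7]
opening: 0.31
gripper_force: 30.0
t: 19.5
position: [0.6057, -0.27, 0.0493]
ee_rot: [2.122, 2.311, 0.003]
wrist_force: [6.2, 1.7, -0.9]
opening: 0.311
gripper_force: 30.0
```

```bash
python3 -m crank '[{"linear":[0,0.014,0],"rot":[0,0,0],"jaw":-1},{"linear":[0,0.014,0],"rot":[0,0,0],"jaw":-0.12},{"linear":[0,0.014,0],"rot":[0,0,0],"jaw":-0.12},{"linear":[0,0.014,-0.1],"rot":[0,0,0],"jaw":-0.12},{"linear":[0,0.014,-0.35],"rot":[0,0,0],"jaw":-0.12}]' 30; python3 -m crank '[{"linear":[0,0,-0.3],"rot":[0,0,0],"jaw":0},{"linear":[0,-1,-0.5],"rot":[0,0,0],"jaw":1},{"linear":[0.5,-1,-0.5],"rot":[0,0,0],"jaw":1},{"linear":[0.5,-1,-0.5],"rot":[0,0,0],"jaw":1},{"linear":[0.5,-1,-0.5],"rot":[0,0,0],"jaw":1}]' 30;  python3 - <<'E'
from look import *
snap('top','t3',(140,75,480,285),2.35)
g=cv2.imread("pics/top0.png"); 
tiles=[]
for p in [(.5466,.2204),(.5786,.0319),(.5417,-.2747)]:
    u=px("top",(*p,.044)); M=np.float32([[12,0,130-12*u[0]],[0,12,150-12*u[1]]])
    t=cv2.warpAffine(g,M,(260,300),flags=cv2.INTER_CUBIC); cv2.drawMarker(t,(130,150),(0,0,255),0,12); tiles.append(t); print(u)
cv2.imwrite("pics/sq.png",np.hstack(tiles))
E
```

```text
t: 20.0
position: [0.6032, -0.2681, 0.1148]
ee_rot: [-2.119, -2.308, 0.004]
wrist_force: [1.2, -0.2, 0.3]
opening: 0.441
gripper_force: 0.0
t: 20.5
position: [0.4271, -0.2028, 0.2115]
ee_rot: [-2.125, -2.314, 0.0]
wrist_force: [0.5, 0.4, 0.7]
opening: 0.83
gripper_force: 0.0
[221.00699658 173.00926272]
[300.5407236  161.53970148]
[429.06741274 180.54972233]
```

View pics/t3.png

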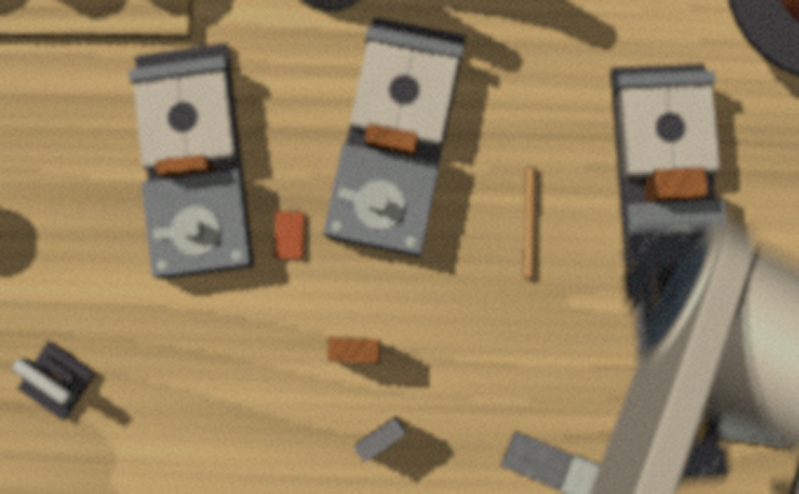

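View pics/sq.png

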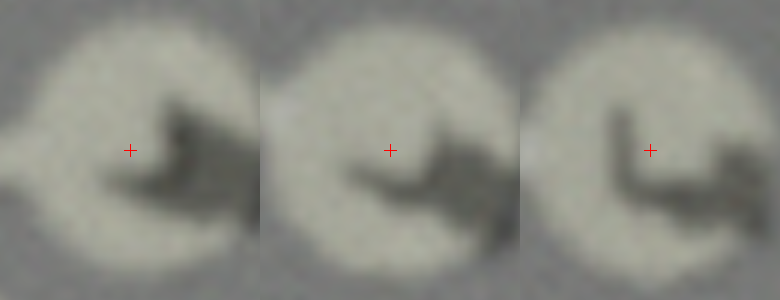

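```bash
cat > disc.py <<'E'
from look import *
from scipy.optimize import least_squares
def disc(g,c,yaw):
    gray=cv2.cvtColor(g,cv2.COLOR_BGR2GRAY).astype(np.float32); c=np.array(c)
    samp=lambda Q:(lambda P:cv2.remap(gray,P[:,0].copy(),P[:,1].copy(),1).ravel())(np.array([px("top",(*q,.044)) for q in Q],np.float32))
    for _ in range(2):
        E=[]; rr=np.arange(.015,.036,.0005)
        for a in np.radians(np.arange(0,360,6)):
            d=np.array([np.cos(a),np.sin(a)]); p=samp(c+np.outer(rr,d))
            k=np.argmin(np.gradient(p)); 
            if p[:8].min()>140 and p[-4:].max()<135: E.append(c+rr[k]*d)
        E=np.array(E); s=least_squares(lambda x:np.hypot(*(E-x[:2]).T)-x[2],[*c,.025],loss="soft_l1",f_scale=.001); c=s.x[:2]
    A=np.arange(0,360,1.); I=sum(samp(c+np.c_[np.cos(np.radians(A)),np.sin(np.radians(A))]*r) for r in(.028,.03,.032,.034))/4
    Wt=np.clip(I-125,0,None); rel=(A-yaw-90+180)%360-180; m=np.abs(rel+40)<75
    print("disc",c.round(4),"r %.4f n %d"%(s.x[2],len(E)),"pointer rel deg %.1f"%((rel*Wt*m).sum()/((Wt*m).sum()+1e-9)),"peak",rel[m][np.argmax(I[m])])
    return c
if __name__=="__main__":
    g=cv2.imread("pics/top0.png")
    for c,y in [((.5466,.2204),7.3),((.5786,.0319),-10.6),((.5417,-.2747),4.9)]: disc(g,c,y)
E
python3 disc.py
python3 - <<'E'
from look import *
im=cv2.imread("pics/raw_t3.png"); h=cv2.cvtColor(im,cv2.COLOR_BGR2HSV).astype(int)
roi=np.zeros(h.shape[:2],bool); roi[120:160,200:445]=1
show(rects(im,roi&(h[:,:,0]<15)&(h[:,:,1]>140)&(h[:,:,2]>105),0.072,20),"inserted")
roi=np.zeros(h.shape[:2],bool); roi[212:265,130:200]=1
show(rects(im,roi&(h[:,:,1]<70)&(h[:,:,2]>120),0.06,20),"key")
move((.3905,.3661,.2),-32.4)
E
```

```text
disc [0.5477 0.2177] r 0.0246 n 41 pointer rel deg -1.4 peak -0.30000000000001137
disc [0.5788 0.0313] r 0.0246 n 45 pointer rel deg -5.7 peak -4.400000000000006
disc [ 0.5409 -0.2746] r 0.0251 n 42 pointer rel deg -5.2 peak -6.900000000000006
inserted [430. 152.] [ 0.6044 -0.2688] ang 91.9 L 0.0499 W 0.0260
inserted [217. 145.] [0.6094 0.2276] ang 97.4 L 0.0477 W 0.0110
inserted [306. 133.] [0.6412 0.0206] ang 79.1 L 0.0480 W 0.0150
key [156. 237.] [0.3905 0.3661] ang 57.6 L 0.0651 W 0.0141
lin [2.829, 0.092, 0.0677] rot [[-0.0056, -0.0013, 0.6215]] q6 -0.53 t 20.55
```

```bash
for i in 1 2; do python3 -m crank '[{"linear":[1,0.03,0],"rot":[0,0,0],"jaw":1},{"linear":[1,0.03,0],"rot":[0,0,0],"jaw":1},{"linear":[1,0.03,0],"rot":[0,0,0],"jaw":1},{"linear":[1,0.03,0],"rot":[0,0,0],"jaw":1},{"linear":[1,0.03,0],"rot":[0,0,0],"jaw":1}]' 30 >/dev/null; done
python3 - <<'E'
from look import *
im=snap('top','t4'); h=cv2.cvtColor(im,cv2.COLOR_BGR2HSV).astype(int)
roi=np.zeros(h.shape[:2],bool); roi[205:275,110:200]=1
show(rects(im,roi&(h[:,:,1]<70)&(h[:,:,2]>120),0.06,20),"key")
move((.3905,.3661,.13),-32.4)
E
```

```text
key [154. 240.] [0.384  0.3732] ang 91.6 L 0.2160 W 0.1608
lin [0.844, -0.0058, 0.4067] rot [[-0.0, 0.0, 0.6261]] q6 0.36 t 21.6
```

```bash
python3 -m crank '[{"linear":[0.844,0,0.4],"rot":[0,0,0.626],"jaw":1},{"linear":[0.844,0,0.4],"rot":[0,0,0.626],"jaw":1},{"linear":[0.844,0,0.4],"rot":[0,0,0.626],"jaw":1},{"linear":[0.844,0,0.4],"rot":[0,0,0.626],"jaw":1},{"linear":[0.844,0,0.4],"rot":[0,0,0.626],"jaw":1}]' 40; python3 -m crank '[{"linear":[0,0,0],"rot":[0,0,0],"jaw":1},{"linear":[0,0,0],"rot":[0,0,0],"jaw":1},{"linear":[0,0,0],"rot":[0,0,0],"jaw":1},{"linear":[0,0,0],"rot":[0,0,0],"jaw":1}]' 40; python3 -c "
from h import *
move((.3905,.3661,.031),-32.4)
snap('side','t5',(170,90,310,210),5)"
```

```text
t: 22.1
position: [0.3922, 0.3656, 0.1289]
ee_rot: [2.76, 1.501, -0.004]
wrist_force: [0.3, -1.5, 0.1]
opening: 0.998
gripper_force: 0.0
t: 22.5
position: [0.3931, 0.3634, 0.1321]
ee_rot: [-2.756, -1.507, -0.001]
wrist_force: [0.3, -0.2, 0.2]
opening: 1.002
gripper_force: 0.0
lin [0.0042, -0.0185, 0.5055] rot [[0.0003, -0.0007, -0.0045]] q6 1.31 t 22.5
```

View pics/t5.png

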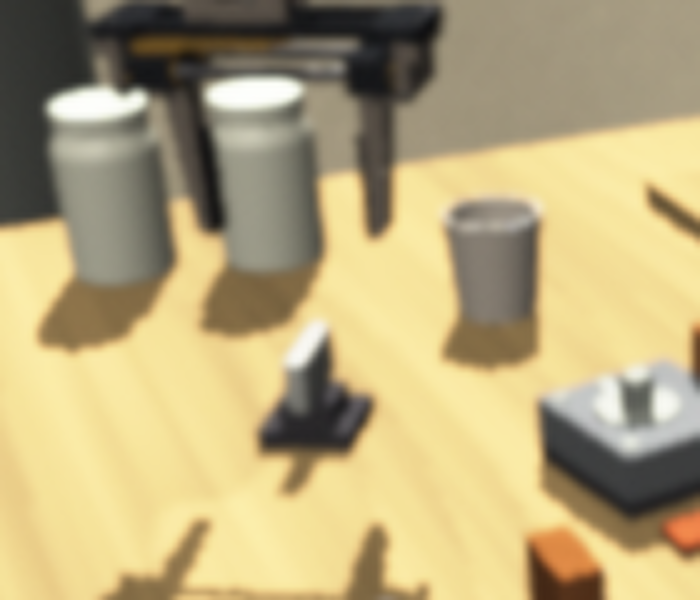

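```bash
python3 -c "
from h import *
print(px('side',(.3905,.3661,.06)),px('side',(.3905,.3661,0)),px('side',(.393,.3634,.132)))
for s in(1,-1): print(px('side',(.3905+s*.033*np.cos(np.radians(57.6)),.3661+s*.033*np.sin(np.radians(57.6)),.06)))"
```

```text
[230.31606782 157.6101131 ] [232.57818521 174.9635679 ] [228.52787065 135.69234777]
[233.30763431 153.46035909]
[227.17126383 161.97585453]
```

```bash
python3 -m crank '[{"linear":[0.004,-0.018,0.2],"rot":[0,0,-0.004],"jaw":1},{"linear":[0.004,-0.018,0.4],"rot":[0,0,-0.004],"jaw":1},{"linear":[0.004,-0.018,0.505],"rot":[0,0,-0.004],"jaw":-0.3},{"linear":[0.004,-0.018,0.505],"rot":[0,0,-0.004],"jaw":-1},{"linear":[0.004,-0.018,0.505],"rot":[0,0,-0.004],"jaw":-1}]' 50; for i in 1 2; do python3 -m crank '[{"linear":[0,0,0],"rot":[0,0,0],"jaw":-1},{"linear":[0,0,0],"rot":[0,0,0],"jaw":-1},{"linear":[0,0,0],"rot":[0,0,0],"jaw":-1},{"linear":[0,0,0],"rot":[0,0,0],"jaw":-1}]' 50; done; python3 -m crank '[{"linear":[0,0,-0.2],"rot":[0,0,0],"jaw":-1},{"linear":[0,0,-0.4],"rot":[0,0,0],"jaw":-1},{"linear":[0,0,-0.6],"rot":[0,0,0],"jaw":-1},{"linear":[0,0,-0.6],"rot":[0,0,0],"jaw":-1},{"linear":[0,0,-0.6],"rot":[0,0,0],"jaw":-1}]' 50; python3 -c "
from h import *
move((.5475,.2180,.15),6.3)"
```

```text
t: 23.05
position: [0.3901, 0.3667, 0.0311]
ee_rot: [2.753, 1.513, -0.0]
wrist_force: [1.0, -0.2, 0.3]
opening: 0.768
gripper_force: 0.0
t: 23.45
position: [0.3902, 0.3671, 0.0312]
ee_rot: [-2.753, -1.513, -0.002]
wrist_force: [0.3, -0.9, 0.5]
opening: 0.41
gripper_force: 0.0
t: 23.85
position: [0.39, 0.3667, 0.0306]
ee_rot: [2.753, 1.513, 0.0]
wrist_force: [1.0, -1.7, 0.9]
opening: 0.152
gripper_force: 50.0
t: 24.35
position: [0.3899, 0.3669, 0.1508]
ee_rot: [-2.753, -1.513, -0.002]
wrist_force: [0.1, -0.1, -2.9]
opening: 0.15
gripper_force: 50.0
lin [-0.206, 1.0643, 0.0042] rot [[0.0006, -0.001, -0.6453]] q6 1.32 t 24.35
```

```bash
python3 -m crank '[{"linear":[-0.2,1,0],"rot":[0,0,-0.645],"jaw":-1},{"linear":[-0.2,1,0],"rot":[0,0,-0.645],"jaw":-1},{"linear":[-0.2,1,0],"rot":[0,0,-0.645],"jaw":-1},{"linear":[-0.2,1,0],"rot":[0,0,-0.645],"jaw":-1},{"linear":[-0.2,1,0],"rot":[0,0,-0.645],"jaw":-1}]' 50; python3 -m crank '[{"linear":[0,0,0],"rot":[0,0,0],"jaw":-1},{"linear":[0,0,0],"rot":[0,0,0],"jaw":-1},{"linear":[0,0,0],"rot":[0,0,0],"jaw":-1}]' 50; python3 -c "
from h import *
move((.5475,.2180,.11),6.3)"
```

```text
t: 24.85
position: [0.5385, 0.2226, 0.1481]
ee_rot: [-2.092, -2.343, 0.005]
wrist_force: [0.4, 0.2, -1.8]
opening: 0.152
gripper_force: 50.0
t: 25.15
position: [0.5358, 0.2262, 0.1493]
ee_rot: [-2.097, -2.337, 0.003]
wrist_force: [0.6, -1.1, -2.9]
opening: 0.143
gripper_force: 50.0
lin [-0.0471, 0.0544, 0.1966] rot [[-0.0023, 0.0004, -0.0017]] q6 0.29 t 25.15
```

```bash
python3 -m crank '[{"linear":[-0.047,0.054,0],"rot":[0,0,0],"jaw":-1},{"linear":[-0.047,0.054,0.2],"rot":[0,0,0],"jaw":-1},{"linear":[-0.047,0.054,0.2],"rot":[0,0,0],"jaw":-1},{"linear":[-0.047,0.054,0.2],"rot":[0,0,0],"jaw":-1},{"linear":[-0.047,0.054,0.2],"rot":[0,0,0],"jaw":-1}]' 50; python3 -c "
from h import *
move((.5475,.2180,.0746),6.3)
snap('side','t6',(240,110,370,210),6)"
```

```text
t: 25.65
position: [0.5496, 0.2181, 0.1118]
ee_rot: [2.096, 2.34, 0.002]
wrist_force: [-0.9, -0.3, -2.1]
opening: 0.149
gripper_force: 50.0
lin [0.0004, -0.011, 0.1859] rot [[0.0012, -0.0003, -0.0001]] q6 0.27 t 25.65
```

View pics/t6.png

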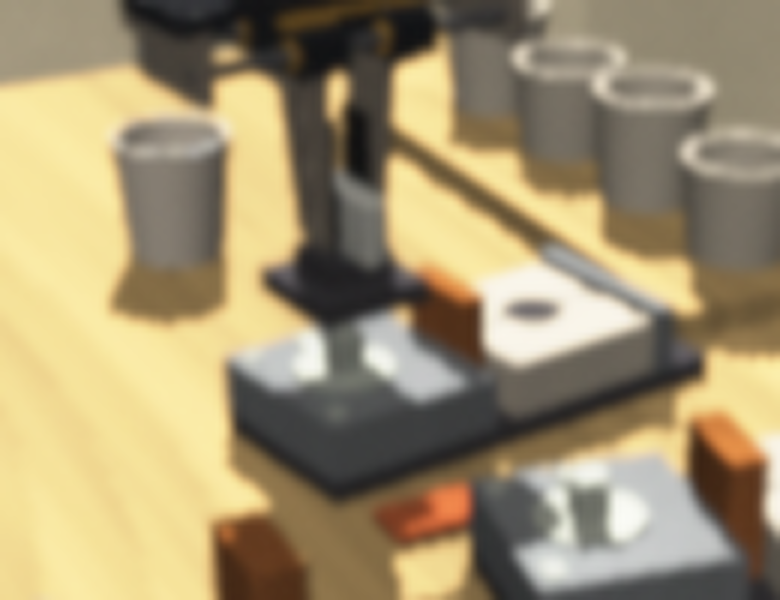

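```bash
python3 -m crank '[{"linear":[0,-0.007,0],"rot":[0,0,0],"jaw":-1},{"linear":[0,-0.007,0],"rot":[0,0,0],"jaw":-1},{"linear":[0,-0.007,0.03],"rot":[0,0,0],"jaw":-1},{"linear":[0,-0.007,0.06],"rot":[0,0,0],"jaw":-1},{"linear":[0,-0.007,0.08],"rot":[0,0,0],"jaw":-1}]' 50; python3 -m crank '[{"linear":[0,0,0.015],"rot":[0,0,0],"jaw":-1},{"linear":[0,0,0.03],"rot":[0,0,0],"jaw":-1},{"linear":[0,0,0.03],"rot":[0,0,0],"jaw":-1},{"linear":[0,0,0.03],"rot":[0,0,0],"jaw":-1}]' 50; python3 -c "
from h import *
move((.5475,.2180,.0746),6.3)"
```

```text
t: 26.2
position: [0.5472, 0.2173, 0.0937]
ee_rot: [-2.096, -2.339, 0.001]
wrist_force: [-0.3, 0.7, -2.3]
opening: 0.148
gripper_force: 50.0
t: 26.6
position: [0.5476, 0.2175, 0.0885]
ee_rot: [-2.096, -2.34, 0.0]
wrist_force: [0.4, 0.1, -2.8]
opening: 0.147
gripper_force: 50.0
lin [0.0025, -0.0003, 0.0695] rot [[-0.0001, 0.0, -0.0003]] q6 0.27 t 26.6
```

```bash
python3 -m crank '[{"linear":[0,0,0.03],"rot":[0,0,0],"jaw":-1},{"linear":[0,0,0.055],"rot":[0,0,0],"jaw":-1},{"linear":[0,0,0.067],"rot":[0,0,0],"jaw":-1},{"linear":[0,0,0.067],"rot":[0,0,0],"jaw":-1}]' 50; python3 -m crank '[{"linear":[0,0,0.003],"rot":[0,0,0.14],"jaw":-1},{"linear":[0,0,0.003],"rot":[0,0,0.2],"jaw":-1},{"linear":[0,0,0.003],"rot":[0,0,0.2],"jaw":-1}]' 60;  python3 -c "
from h import *
move((.5475,.2180,.0746),6.3); print(telemetry.sense()['torque'])"
```

```text
t: 27.0
position: [0.5474, 0.2174, 0.0748]
ee_rot: [-2.096, -2.34, 0.001]
wrist_force: [0.2, 0.1, -2.1]
opening: 0.147
gripper_force: 50.0
t: 27.3
position: [0.548, 0.2173, 0.0746]
ee_rot: [2.33, 2.107, 0.001]
wrist_force: [-0.1, -1.4, -2.5]
opening: 0.15
gripper_force: 60.0
lin [0.003, -0.0029, 0.0001] rot [[0.0007, 0.0002, -0.2008]] q6 0.48 t 27.3
[-0.34285856 -0.21957825 -0.03027532]
```

```bash
python3 -m crank '[{"linear":[0,0,0],"rot":[0,0,0.1],"jaw":-1},{"linear":[0,0,0],"rot":[0,0,0.2],"jaw":-1},{"linear":[0,0,0],"rot":[0,0,0.3],"jaw":-1},{"linear":[0,0,0],"rot":[0,0,0.4],"jaw":-1},{"linear":[0,0,0],"rot":[0,0,0.5],"jaw":-1}]' 60; python3 -c "from h import *; print(telemetry.sense()['torque'])";  python3 -m crank '[{"linear":[0,0,0],"rot":[0,0,0.1],"jaw":-1},{"linear":[0,0,0],"rot":[0,0,0.2],"jaw":-1},{"linear":[0,0,0],"rot":[0,0,0.3],"jaw":-1},{"linear":[0,0,0],"rot":[0,0,0.4],"jaw":-1},{"linear":[0,0,0],"rot":[0,0,0.4],"jaw":-1}]' 60; python3 -c "
from h import *
move((.5475,.2180,.0746),-67.2); print(telemetry.sense()['torque'])"
```

```text
t: 27.8
position: [0.5483, 0.2172, 0.0746]
ee_rot: [2.796, 1.431, 0.002]
wrist_force: [2.6, -2.1, -2.8]
opening: 0.147
gripper_force: 60.0
[-0.57926634 -0.47195685  0.11462299]
t: 28.3
position: [0.5485, 0.217, 0.0746]
ee_rot: [3.032, 0.819, 0.002]
wrist_force: [3.5, -4.4, -3.1]
opening: 0.146
gripper_force: 60.0
lin [-0.0017, -0.0067, 0.0002] rot [[0.0012, -0.0011, 0.124]] q6 1.42 t 28.3
[-0.76896501 -0.545015    0.03995437]
```

```bash
T='from h import *; s=telemetry.sense(); print("TQ",s["torque"].round(2), s["joint_positions"][5].round(3), np.degrees(2*np.arctan2(s["ee_rot"][1],s["ee_rot"][0])).round(1))'; python3 -m crank '[{"linear":[0,0,0],"rot":[0,0,0.08],"jaw":-1},{"linear":[0,0,0],"rot":[0,0,0.12],"jaw":-1},{"linear":[0,0,0],"rot":[0,0,0.12],"jaw":-1}]' 60; python3 -c "$T"; python3 -m crank '[{"linear":[0,0,0],"rot":[0,0,0.06],"jaw":-1},{"linear":[0,0,0],"rot":[0,0,0.06],"jaw":-1},{"linear":[0,0,0],"rot":[0,0,0.06],"jaw":-1}]' 60; python3 -c "$T"; python3 -m crank '[{"linear":[0,0,0],"rot":[0,0,0.05],"jaw":-1},{"linear":[0,0,0],"rot":[0,0,0.05],"jaw":-1},{"linear":[0,0,0],"rot":[0,0,0.05],"jaw":-1}]' 60; python3 -c "$T"
```

```text
t: 28.6
position: [0.5485, 0.217, 0.0746]
ee_rot: [3.076, 0.631, 0.002]
wrist_force: [3.0, -4.0, -2.5]
opening: 0.149
gripper_force: 60.0
TQ [-0.94 -0.66  0.03] 1.542 23.2
t: 28.9
position: [0.5485, 0.2169, 0.0746]
ee_rot: [3.094, 0.536, 0.002]
wrist_force: [4.0, -5.2, -3.2]
opening: 0.151
gripper_force: 60.0
TQ [-0.92 -0.62  0.07] 1.603 19.7
t: 29.2
position: [0.5486, 0.2169, 0.0747]
ee_rot: [3.107, 0.456, 0.002]
wrist_force: [4.1, -4.9, -4.2]
opening: 0.148
gripper_force: 60.0
TQ [-0.93 -0.66  0.15] 1.656 16.7
```

```bash
T='from h import *; s=telemetry.sense(); print("TQ",s["torque"].round(2), s["wrist_force"].round(1), np.degrees(2*np.arctan2(s["ee_rot"][1],s["ee_rot"][0])).round(1))'; for i in 1 2 3; do python3 -m crank '[{"linear":[0,0,0],"rot":[0,0,0.05],"jaw":-1},{"linear":[0,0,0],"rot":[0,0,0.05],"jaw":-1},{"linear":[0,0,0],"rot":[0,0,0.05],"jaw":-1}]' 60 >/dev/null; python3 -c "$T"; done
```

```text
TQ [-0.99 -0.62  0.64] [ 4.2 -5.4 -2.8] 13.7
TQ [-0.93 -0.55  1.01] [ 3.7 -3.5 -2.6] 10.8
TQ [-0.94 -0.54  1.36] [ 3.1 -4.3 -2.8] 7.8
```

```bash
T='from h import *; s=telemetry.sense(); print("TQ",s["torque"].round(2), s["wrist_force"].round(1), np.degrees(2*np.arctan2(s["ee_rot"][1],s["ee_rot"][0])).round(1))'; python3 -m crank '[{"linear":[0,0,0],"rot":[0,0,-0.1],"jaw":-1},{"linear":[0,0,0],"rot":[0,0,-0.18],"jaw":-1},{"linear":[0,0,0],"rot":[0,0,-0.18],"jaw":-1},{"linear":[0,0,0],"rot":[0,0,-0.18],"jaw":-1}]' 60; python3 -c "$T"; python3 -m crank '[{"linear":[0,0,-0.05],"rot":[0,0,0],"jaw":-1},{"linear":[0,0,-0.1],"rot":[0,0,0],"jaw":-1},{"linear":[0,0,-0.15],"rot":[0,0,0],"jaw":-1},{"linear":[0,0,-0.3],"rot":[0,0,0],"jaw":-1},{"linear":[0,0,-0.38],"rot":[0,0,0],"jaw":-1}]' 60;python3 -c "
from h import *
move((.5791,.0313,.15),-16)"
```

```text
t: 30.5
position: [0.5483, 0.217, 0.0747]
ee_rot: [3.1, 0.501, 0.002]
wrist_force: [3.0, -4.8, -3.2]
opening: 0.148
gripper_force: 60.0
TQ [-0.95 -0.67  0.07] [ 3.  -4.8 -3.2] 18.4
t: 31.0
position: [0.5478, 0.218, 0.1525]
ee_rot: [-3.101, -0.499, -0.001]
wrist_force: [0.8, -0.0, -2.1]
opening: 0.147
gripper_force: 60.0
lin [-0.1443, 0.9355, 0.0118] rot [[-0.0002, -0.0012, -0.9284]] q6 1.63 t 31.0
```

```bash
python3 -m crank '[{"linear":[-0.144,0.935,0],"rot":[0,0,-0.14],"jaw":-1},{"linear":[-0.144,0.935,0],"rot":[0,0,-0.28],"jaw":-1},{"linear":[-0.144,0.935,0],"rot":[0,0,-0.42],"jaw":-1},{"linear":[-0.144,0.935,0],"rot":[0,0,-0.56],"jaw":-1},{"linear":[-0.144,0.935,0],"rot":[0,0,-0.7],"jaw":-1}]' 60; python3 -m crank '[{"linear":[0,0,0],"rot":[0,0,-0.14],"jaw":-1},{"linear":[0,0,0],"rot":[0,0,-0.228],"jaw":-1},{"linear":[0,0,0],"rot":[0,0,-0.228],"jaw":-1},{"linear":[0,0,0],"rot":[0,0,-0.228],"jaw":-1}]' 60; python3 -c "
from h import *
move((.5791,.0313,.11),-16)"
```

```text
t: 31.5
position: [0.5793, 0.0267, 0.151]
ee_rot: [2.732, 1.549, -0.0]
wrist_force: [-0.0, 1.1, -1.9]
opening: 0.15
gripper_force: 60.0
t: 31.9
position: [0.5787, 0.0312, 0.1507]
ee_rot: [-2.534, -1.857, -0.0]
wrist_force: [0.2, 0.2, -2.2]
opening: 0.15
gripper_force: 60.0
lin [0.0011, 0.0016, 0.2035] rot [[-0.0003, -0.0002, -0.0254]] q6 0.36 t 31.9
```

```bash
python3 -m crank '[{"linear":[0.001,0.001,0.1],"rot":[0,0,-0.025],"jaw":-1},{"linear":[0.001,0.001,0.2],"rot":[0,0,-0.025],"jaw":-1},{"linear":[0.001,0.001,0.24],"rot":[0,0,-0.025],"jaw":-1},{"linear":[0.001,0.001,0.26],"rot":[0,0,-0.025],"jaw":-1},{"linear":[0.001,0.001,0.28],"rot":[0,0,-0.025],"jaw":-1}]' 60; python3 -m crank '[{"linear":[0,0,0.015],"rot":[0,0,0],"jaw":-1},{"linear":[0,0,0.03],"rot":[0,0,0],"jaw":-1},{"linear":[0,0,0.03],"rot":[0,0,0],"jaw":-1}]' 60; python3 -c "
from h import *
move((.5791,.0313,.0746),-16)"
```

```text
t: 32.4
position: [0.5796, 0.0312, 0.0948]
ee_rot: [2.507, 1.893, 0.001]
wrist_force: [0.5, 0.5, -2.6]
opening: 0.15
gripper_force: 60.0
t: 32.7
position: [0.5792, 0.031, 0.0885]
ee_rot: [-2.507, -1.893, 0.0]
wrist_force: [0.5, 0.1, -2.3]
opening: 0.142
gripper_force: 60.0
lin [0.0012, -0.0006, 0.0696] rot [[-0.0, 0.0, 0.0021]] q6 0.33 t 32.7
```

```bash
T='from h import *; s=telemetry.sense(); print("TQ",s["torque"].round(2), s["wrist_force"].round(1), s["position"].round(4),np.degrees(2*np.arctan2(s["ee_rot"][1],s["ee_rot"][0])).round(1))'; python3 -m crank '[{"linear":[0,0,0.03],"rot":[0,0,0],"jaw":-1},{"linear":[0,0,0.055],"rot":[0,0,0],"jaw":-1},{"linear":[0,0,0.07],"rot":[0,0,0],"jaw":-1},{"linear":[0,0,0.07],"rot":[0,0,0],"jaw":-1}]' 60;python3 -c "$T"; for i in 1 2; do python3 -m crank '[{"linear":[0,0,0],"rot":[0,0,0.1],"jaw":-1},{"linear":[0,0,0],"rot":[0,0,0.2],"jaw":-1},{"linear":[0,0,0],"rot":[0,0,0.3],"jaw":-1},{"linear":[0,0,0],"rot":[0,0,0.4],"jaw":-1},{"linear":[0,0,0],"rot":[0,0,0.5],"jaw":-1}]' 60 >/dev/null; python3 -c "$T"; done;  for i in 1 2 3; do python3 -m crank '[{"linear":[0,0,0],"rot":[0,0,0.05],"jaw":-1},{"linear":[0,0,0],"rot":[0,0,0.05],"jaw":-1},{"linear":[0,0,0],"rot":[0,0,0.05],"jaw":-1}]' 60 >/dev/null; python3 -c "$T"; done
```

```text
t: 33.1
position: [0.5791, 0.031, 0.0746]
ee_rot: [-2.507, -1.893, 0.0]
wrist_force: [-2.3, -0.5, 2.8]
opening: 0.15
gripper_force: 60.0
TQ [0.01 0.41 0.06] [-2.3 -0.5  2.8] [0.5791 0.031  0.0746] -285.9
TQ [-0.09  0.01  0.13] [ 1.4 -0.8 -0.5] [0.5796 0.031  0.0746] 43.9
TQ [-0.38  0.    0.12] [ 1.3 -2.9 -1.2] [0.5797 0.0307 0.0746] 13.9
TQ [-0.63 -0.23  0.04] [ 2.1 -3.8 -1.7] [0.5797 0.0307 0.0746] 11.2
TQ [-0.85 -0.45  0.04] [ 3.4 -3.6 -2.4] [0.5797 0.0307 0.0746] 8.3
TQ [-0.92 -0.46  0.05] [ 2.5 -4.3 -3.4] [0.5796 0.0307 0.0746] 5.2
```

```bash
T='from h import *; s=telemetry.sense(); print("TQ",s["torque"].round(2), s["wrist_force"].round(1), s["position"].round(4),np.degrees(2*np.arctan2(s["ee_rot"][1],s["ee_rot"][0])).round(1))'; for i in 1 2 3 4 ; do python3 -m crank '[{"linear":[0,0,0],"rot":[0,0,0.05],"jaw":-1},{"linear":[0,0,0],"rot":[0,0,0.05],"jaw":-1},{"linear":[0,0,0],"rot":[0,0,0.05],"jaw":-1}]' 60 >/dev/null; python3 -c "$T"; done
```

```text
TQ [-0.95 -0.52  0.08] [ 2.  -5.1 -2.5] [0.5797 0.0306 0.0746] 2.2
TQ [-0.98 -0.52 -0.03] [ 2.8 -5.4 -3. ] [0.5796 0.0307 0.0746] -0.8
TQ [-0.97 -0.45  0.34] [ 2.8 -5.1 -1.8] [0.5797 0.0306 0.0746] -3.7
TQ [-1.   -0.45  0.83] [ 4.4 -5.1 -2.1] [0.5796 0.0306 0.0746] -6.7
```

```bash
T='from h import *; s=telemetry.sense(); print("TQ",s["torque"].round(2), s["wrist_force"].round(1), s["position"].round(4),np.degrees(2*np.arctan2(s["ee_rot"][1],s["ee_rot"][0])).round(1))'; python3 -m crank '[{"linear":[0,0,0],"rot":[0,0,0.05],"jaw":-1},{"linear":[0,0,0],"rot":[0,0,0.05],"jaw":-1},{"linear":[0,0,0],"rot":[0,0,0.05],"jaw":-1}]' 60 >/dev/null; python3 -c "$T"; python3 -m crank '[{"linear":[0,0,0],"rot":[0,0,-0.1],"jaw":-1},{"linear":[0,0,0],"rot":[0,0,-0.18],"jaw":-1},{"linear":[0,0,0],"rot":[0,0,-0.18],"jaw":-1},{"linear":[0,0,0],"rot":[0,0,-0.18],"jaw":-1}]' 60 >/dev/null; python3 -c "$T"; python3 -m crank '[{"linear":[0,0,-0.05],"rot":[0,0,0],"jaw":-1},{"linear":[0,0,-0.1],"rot":[0,0,0],"jaw":-1},{"linear":[0,0,-0.15],"rot":[0,0,0],"jaw":-1},{"linear":[0,0,-0.3],"rot":[0,0,0],"jaw":-1},{"linear":[0,0,-0.38],"rot":[0,0,0],"jaw":-1}]' 60;python3 -c "
from h import *
move((.5415,-.2747,.15),-1)"
```

```text
TQ [-0.94 -0.37  1.18] [ 3.6 -4.5 -1.8] [0.5796 0.0306 0.0746] -9.6
TQ [-0.77 -0.33  0.03] [ 2.6 -4.2 -1. ] [0.5794 0.0309 0.0746] 0.9
t: 37.4
position: [0.579, 0.0315, 0.1524]
ee_rot: [-3.141, -0.024, -0.0]
wrist_force: [0.8, 0.1, -2.4]
opening: 0.147
gripper_force: 60.0
lin [-0.2112, 1.5281, 0.0109] rot [[-0.0005, -0.0007, -1.4687]] q6 1.61 t 37.4
```

```bash
python3 -m crank '[{"linear":[-0.1,0.8,0],"rot":[0,0,-0.14],"jaw":-1},{"linear":[-0.1,0.8,0],"rot":[0,0,-0.28],"jaw":-1},{"linear":[-0.1,0.8,0],"rot":[0,0,-0.42],"jaw":-1},{"linear":[-0.1,0.8,0],"rot":[0,0,-0.56],"jaw":-1},{"linear":[-0.1,0.8,0],"rot":[0,0,-0.7],"jaw":-1}]' 60; python3 -m crank '[{"linear":[0,0,0],"rot":[0,0,-0.14],"jaw":-1},{"linear":[0,0,0],"rot":[0,0,-0.28],"jaw":-1},{"linear":[0,0,0],"rot":[0,0,-0.42],"jaw":-1},{"linear":[0,0,0],"rot":[0,0,-0.56],"jaw":-1},{"linear":[0,0,0],"rot":[0,0,-0.7],"jaw":-1}]' 60; python3 -m crank '[{"linear":[0,0,0],"rot":[0,0,-0.07],"jaw":-1},{"linear":[0,0,0],"rot":[0,0,-0.07],"jaw":-1}]' 60;python3 -c "
from h import *
move((.5415,-.2747,.15),-1)"
```

```text
t: 37.9
position: [0.5607, -0.1316, 0.1508]
ee_rot: [-2.931, -1.129, 0.001]
wrist_force: [-0.0, 0.4, -2.5]
opening: 0.15
gripper_force: 60.0
t: 38.4
position: [0.5611, -0.1286, 0.1507]
ee_rot: [-2.328, -2.107, 0.0]
wrist_force: [0.2, 0.2, -3.2]
opening: 0.147
gripper_force: 60.0
t: 38.6
position: [0.5612, -0.1287, 0.1507]
ee_rot: [-2.255, -2.186, 0.0]
wrist_force: [0.5, 0.3, -1.8]
opening: 0.149
gripper_force: 60.0
lin [-0.7328, -0.0757, 0.0029] rot [[-0.0009, -0.0008, -0.0131]] q6 -0.2 t 38.6
```

```bash
python3 -m crank '[{"linear":[-0.733,-0.076,0],"rot":[0,0,-0.013],"jaw":-1},{"linear":[-0.733,-0.076,0],"rot":[0,0,-0.013],"jaw":-1},{"linear":[-0.733,-0.076,0],"rot":[0,0,-0.013],"jaw":-1},{"linear":[-0.733,-0.076,0],"rot":[0,0,-0.013],"jaw":-1},{"linear":[-0.733,-0.076,0],"rot":[0,0,-0.013],"jaw":-1}]' 60; python3 -m crank '[{"linear":[0,0,0],"rot":[0,0,0],"jaw":-1},{"linear":[0,0,0],"rot":[0,0,0],"jaw":-1},{"linear":[0,0,0.1],"rot":[0,0,0],"jaw":-1},{"linear":[0,0,0.2],"rot":[0,0,0],"jaw":-1},{"linear":[0,0,0.2],"rot":[0,0,0],"jaw":-1}]' 60;python3 -c "
from h import *
move((.5415,-.2747,.0946),-1)"
```

```text
t: 39.1
position: [0.5413, -0.2758, 0.1504]
ee_rot: [-2.246, -2.195, -0.0]
wrist_force: [-0.5, 1.2, -2.8]
opening: 0.148
gripper_force: 60.0
t: 39.6
position: [0.5406, -0.2732, 0.1083]
ee_rot: [-2.237, -2.2, 0.002]
wrist_force: [-1.4, -0.4, -2.6]
opening: 0.148
gripper_force: 60.0
lin [-0.0074, 0.005, 0.0685] rot [[-0.0038, -0.002, 0.0007]] q6 -0.45 t 39.6
```

```bash
python3 -m crank '[{"linear":[-0.005,0.003,0],"rot":[0,0,0],"jaw":-1},{"linear":[-0.005,0.003,0],"rot":[0,0,0],"jaw":-1},{"linear":[-0.005,0.003,0.04],"rot":[0,0,0],"jaw":-1},{"linear":[-0.005,0.003,0.07],"rot":[0,0,0],"jaw":-1},{"linear":[-0.005,0.003,0.09],"rot":[0,0,0],"jaw":-1}]' 60; python3 -m crank '[{"linear":[0,0,0.015],"rot":[0,0,0],"jaw":-1},{"linear":[0,0,0.02],"rot":[0,0,0],"jaw":-1},{"linear":[0,0,0.02],"rot":[0,0,0],"jaw":-1}]' 60;python3 -c "
from h import *
move((.5415,-.2747,.0746),-1)"
```

```text
t: 40.1
position: [0.5424, -0.2763, 0.0921]
ee_rot: [-2.241, -2.201, 0.0]
wrist_force: [-1.8, -0.3, 20.5]
opening: 0.15
gripper_force: 60.0
t: 40.4
position: [0.5428, -0.2766, 0.0913]
ee_rot: [2.241, 2.201, 0.0]
wrist_force: [-8.3, 3.5, 26.8]
opening: 0.151
gripper_force: 60.0
lin [0.0093, -0.0068, 0.0836] rot [[0.0006, 0.0003, -0.0004]] q6 -0.46 t 40.4
```

```bash
python3 -m crank '[{"linear":[0,0,-0.025],"rot":[0,0,0],"jaw":-1},{"linear":[0.009,-0.008,-0.03],"rot":[0,0,0],"jaw":-1},{"linear":[0.009,-0.008,-0.03],"rot":[0,0,0],"jaw":-1},{"linear":[0.009,-0.008,-0.03],"rot":[0,0,0],"jaw":-1}]' 60; python3 -m crank '[{"linear":[0,0,0.01],"rot":[0,0,0],"jaw":-1},{"linear":[0,0,0.02],"rot":[0,0,0],"jaw":-1},{"linear":[0,0,0.03],"rot":[0,0,0],"jaw":-1},{"linear":[0,0,0.03],"rot":[0,0,0],"jaw":-1}]' 60;python3 -c "
from h import *
move((.5415,-.2747,.0746),-1)"
```

```text
t: 40.8
position: [0.5407, -0.2744, 0.094]
ee_rot: [-2.241, -2.201, 0.0]
wrist_force: [-0.2, -0.3, -2.6]
opening: 0.145
gripper_force: 60.0
t: 41.2
position: [0.5411, -0.2745, 0.0881]
ee_rot: [-2.241, -2.201, -0.0]
wrist_force: [1.3, -0.7, -3.5]
opening: 0.151
gripper_force: 60.0
lin [-0.0008, 0.002, 0.0676] rot [[0.0, -0.0001, -0.0004]] q6 -0.45 t 41.2
```

```bash
T='from h import *; s=telemetry.sense(); print("TQ",s["torque"].round(2), s["wrist_force"].round(1), s["position"].round(4),np.degrees(2*np.arctan2(s["ee_rot"][1],s["ee_rot"][0])).round(1))'; python3 -m crank '[{"linear":[0,0,0.03],"rot":[0,0,0],"jaw":-1},{"linear":[0,0,0.055],"rot":[0,0,0],"jaw":-1},{"linear":[0,0,0.068],"rot":[0,0,0],"jaw":-1},{"linear":[0,0,0.068],"rot":[0,0,0],"jaw":-1}]' 60 >/dev/null;python3 -c "$T"; for i in 1 2; do python3 -m crank '[{"linear":[0,0,0],"rot":[0,0,0.1],"jaw":-1},{"linear":[0,0,0],"rot":[0,0,0.2],"jaw":-1},{"linear":[0,0,0],"rot":[0,0,0.3],"jaw":-1},{"linear":[0,0,0],"rot":[0,0,0.4],"jaw":-1},{"linear":[0,0,0],"rot":[0,0,0.5],"jaw":-1}]' 60 >/dev/null; python3 -c "$T"; done;  for i in 1 2 3 4 5; do python3 -m crank '[{"linear":[0,0,0],"rot":[0,0,0.05],"jaw":-1},{"linear":[0,0,0],"rot":[0,0,0.05],"jaw":-1},{"linear":[0,0,0],"rot":[0,0,0.05],"jaw":-1}]' 60 >/dev/null; python3 -c "$T"; done
```

```text
TQ [-0.1  -0.39  0.02] [ 2.8 -0.6 -4.1] [ 0.5412 -0.2745  0.0747] 89.0
TQ [ 0.06 -1.01  0.14] [ 4.6  0.5 -5.2] [ 0.5421 -0.2744  0.0749] 58.7
TQ [-0.09 -1.1   0.13] [ 5.4 -0.6 -7.1] [ 0.5423 -0.2747  0.0749] 28.7
TQ [-0.1  -1.08  0.07] [ 5.8 -0.8 -6.1] [ 0.5423 -0.2748  0.0749] 26.0
TQ [-0.15 -1.07  0.08] [ 6.4 -1.2 -6.6] [ 0.5423 -0.2748  0.0749] 23.0
TQ [-0.13 -1.02  0.05] [ 5.7 -1.  -5.8] [ 0.5423 -0.2748  0.0749] 20.0
TQ [-0.15 -1.    0.08] [ 5.7  0.  -5.9] [ 0.5423 -0.2748  0.0749] 17.0
TQ [-0.16 -1.    0.01] [ 5.8 -0.4 -6.2] [ 0.5423 -0.2749  0.0749] 14.0
```

```bash
T='from h import *; s=telemetry.sense(); print("TQ",s["torque"].round(2), s["wrist_force"].round(1), s["position"].round(4),np.degrees(2*np.arctan2(s["ee_rot"][1],s["ee_rot"][0])).round(1))'; for i in 1 2 3 4 ; do python3 -m crank '[{"linear":[0,0,0],"rot":[0,0,0.05],"jaw":-1},{"linear":[0,0,0],"rot":[0,0,0.05],"jaw":-1},{"linear":[0,0,0],"rot":[0,0,0.05],"jaw":-1}]' 60 >/dev/null; python3 -c "$T"; done
```

```text
TQ [-0.15 -1.04  0.38] [ 5.1 -0.6 -6.1] [ 0.5424 -0.2749  0.075 ] 11.0
TQ [-0.16 -0.99  0.87] [ 5.2 -0.4 -6.7] [ 0.5423 -0.2749  0.075 ] 8.1
TQ [-0.07 -1.01  1.2 ] [ 4.5 -0.5 -4.8] [ 0.5423 -0.2749  0.075 ] 5.1
TQ [-0.02 -0.98  1.47] [ 4.9 -0.7 -5. ] [ 0.5423 -0.2749  0.075 ] 2.1
```

```bash
T='from h import *; s=telemetry.sense(); print("TQ",s["torque"].round(2), s["wrist_force"].round(1), s["position"].round(4),np.degrees(2*np.arctan2(s["ee_rot"][1],s["ee_rot"][0])).round(1))'; python3 -m crank '[{"linear":[0,0,0],"rot":[0,0,-0.1],"jaw":-1},{"linear":[0,0,0],"rot":[0,0,-0.2],"jaw":-1},{"linear":[0,0,0],"rot":[0,0,-0.2],"jaw":-1},{"linear":[0,0,0],"rot":[0,0,-0.2],"jaw":-1}]' 60 >/dev/null; python3 -c "$T"; python3 -m crank '[{"linear":[0,0,-0.05],"rot":[0,0,0],"jaw":-1},{"linear":[0,0,-0.1],"rot":[0,0,0],"jaw":-1},{"linear":[0,0,-0.15],"rot":[0,0,0],"jaw":-1},{"linear":[0,0,-0.3],"rot":[0,0,0],"jaw":-1},{"linear":[0,0,-0.38],"rot":[0,0,0],"jaw":-1}]' 60;python3 - <<'E'
from look import *
im=cv2.imread("pics/top0.png"); h=cv2.cvtColor(im,cv2.COLOR_BGR2HSV).astype(int)
roi=np.zeros(h.shape[:2],bool); roi[203:272,418:490]=1
l=rects(im,cv2.morphologyEx((roi&(h[:,:,1]<75)).astype(np.uint8),cv2.MORPH_OPEN,np.ones((5,5))),0.012,500); show(l,"tray")
p=l[0][1]; move((*p,.15),l[0][2]-90)
E
```

```text
TQ [-0.18 -1.01  0.08] [ 6.1 -0.8 -4.7] [ 0.5422 -0.2749  0.0751] 13.8
t: 46.2
position: [0.5407, -0.2745, 0.1527]
ee_rot: [3.119, 0.379, -0.0]
wrist_force: [0.5, -0.2, -2.9]
opening: 0.153
gripper_force: 60.0
tray [452. 235.] [ 0.4144 -0.3416] ang 84.0 L 0.1348 W 0.1326
lin [-0.6935, 0.1739, 0.0136] rot [[-0.0001, 0.0002, -1.1682]] q6 0.86 t 46.2
```

```bash
python3 -m crank '[{"linear":[-0.693,0.174,0],"rot":[0,0,0],"jaw":-1},{"linear":[-0.693,0.174,0],"rot":[0,0,0],"jaw":-1},{"linear":[-0.693,0.174,0],"rot":[0,0,0],"jaw":-1},{"linear":[-0.693,0.174,0.1],"rot":[0,0,0],"jaw":-1},{"linear":[-0.693,0.174,0.3],"rot":[0,0,0],"jaw":-1}]' 60; python3 -m crank '[{"linear":[0,0,0.1],"rot":[0,0,0],"jaw":-1},{"linear":[0,0,0.15],"rot":[0,0,0],"jaw":-1},{"linear":[0,0,0.2],"rot":[0,0,0],"jaw":-1},{"linear":[0,0,0.22],"rot":[0,0,0],"jaw":-1},{"linear":[0,0,0.24],"rot":[0,0,0],"jaw":-1}]' 60;python3 -c "
from h import *
move((.4144,-.3416,.0346))"
```

```text
t: 46.7
position: [0.4151, -0.3439, 0.0933]
ee_rot: [3.115, 0.375, 0.005]
wrist_force: [0.5, 0.4, -2.7]
opening: 0.147
gripper_force: 60.0
t: 47.2
position: [0.4154, -0.342, 0.0433]
ee_rot: [3.118, 0.382, 0.001]
wrist_force: [0.1, -0.0, -2.7]
opening: 0.149
gripper_force: 60.0
lin [-0.0043, -0.0033, 0.0437] rot [] q6 0.64 t 47.2
```

```bash
python3 -m crank '[{"linear":[0,0,0.015],"rot":[0,0,0],"jaw":-1},{"linear":[0,0,0.03],"rot":[0,0,0],"jaw":-1},{"linear":[0,0,0.04],"rot":[0,0,0],"jaw":-1},{"linear":[0,0,0.04],"rot":[0,0,0],"jaw":-1},{"linear":[0,0,0.04],"rot":[0,0,0],"jaw":-1}]' 60; python3 -m crank '[{"linear":[0,0,0.004],"rot":[0,0,0],"jaw":-1},{"linear":[0,0,0.004],"rot":[0,0,0],"jaw":0},{"linear":[0,0,0.004],"rot":[0,0,0],"jaw":0},{"linear":[0,0,0.004],"rot":[0,0,0],"jaw":0},{"linear":[0,0,0.004],"rot":[0,0,0],"jaw":0}]' 60;python3 -m crank '[{"linear":[0,0,-0.1],"rot":[0,0,0],"jaw":0},{"linear":[0,0,-0.3],"rot":[0,0,0],"jaw":0},{"linear":[0,0,-0.5],"rot":[0,0,0],"jaw":0},{"linear":[0,0,-0.7],"rot":[0,0,0],"jaw":0},{"linear":[0,0,-0.9],"rot":[0,0,0],"jaw":0}]' 60; python3 -c "
from h import *
move((.3,.45,.21))"
```

```text
t: 47.7
position: [0.415, -0.3418, 0.0351]
ee_rot: [3.118, 0.382, 0.0]
wrist_force: [-0.2, -0.0, -2.7]
opening: 0.148
gripper_force: 60.0
t: 48.2
position: [0.415, -0.3418, 0.0342]
ee_rot: [3.118, 0.382, 0.0]
wrist_force: [0.6, 0.7, 0.0]
opening: 0.472
gripper_force: 0.0
t: 48.7
position: [0.4147, -0.3416, 0.2158]
ee_rot: [3.118, 0.382, 0.0]
wrist_force: [0.8, -0.6, -0.1]
opening: 0.501
gripper_force: 0.0
lin [0.3996, -3.9792, 0.0289] rot [] q6 0.64 t 48.7
```

```bash
for i in 1 2 3 4; do python3 -m crank '[{"linear":[0.08,-1,0],"rot":[0,0,0],"jaw":0},{"linear":[0.08,-1,0],"rot":[0,0,0],"jaw":0},{"linear":[0.08,-1,0],"rot":[0,0,0],"jaw":0},{"linear":[0.08,-1,0],"rot":[0,0,0],"jaw":0},{"linear":[0.08,-1,0],"rot":[0,0,0],"jaw":0}]' 30 | sed -n 1,2p; done
python3 - <<'E'
from disc import *
g=snap('top','t7',(140,75,480,285),2.35)
g=cv2.imread("pics/raw_t7.png")
for c,y in [((.5477,.2177),7.3),((.5790,.0313),-10.6),((.5412,-.2746),4.9)]: disc(g,c,y)
E
```

```text
t: 49.2
position: [0.3803, -0.1394, 0.214]
t: 49.7
position: [0.3486, 0.0588, 0.2144]
t: 50.2
position: [0.3167, 0.2566, 0.2145]
t: 50.7
position: [0.2847, 0.4542, 0.214]
disc [0.5477 0.2171] r 0.0244 n 40 pointer rel deg -72.4 peak -73.3
disc [0.5792 0.0311] r 0.0245 n 39 pointer rel deg -73.4 peak -73.4
disc [ 0.5412 -0.2749] r 0.0250 n 41 pointer rel deg -74.6 peak -74.9
```

View pics/t7.png

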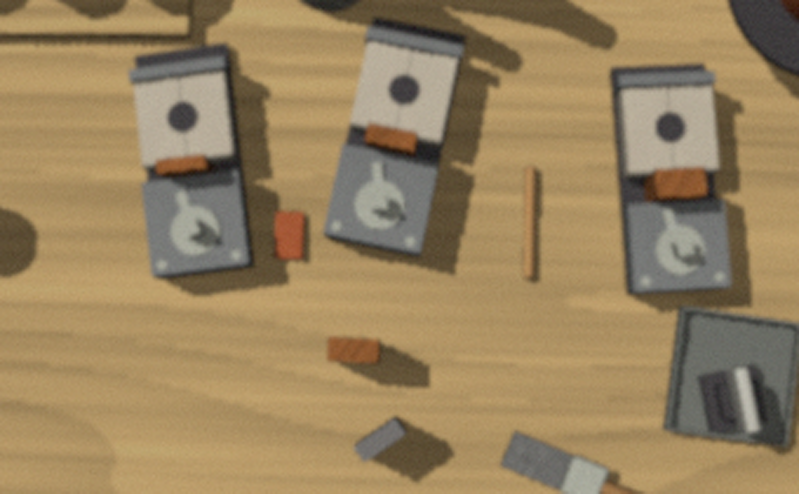

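Run:
```python
from look import *
snap('side','t8',(300,180,500,380),3)
im=cv2.imread("pics/raw_t7.png"); h=cv2.cvtColor(im,cv2.COLOR_BGR2HSV).astype(int)
roi=np.zeros(h.shape[:2],bool); roi[225:265,448:472]=1
show(rects(im,roi&(h[:,:,1]<70)&(h[:,:,2]>140),0.064,20),"key")
```

```text
key [457. 245.] [ 0.3911 -0.3387] ang 12.5 L 0.0625 W 0.0117
```

View pics/t8.png

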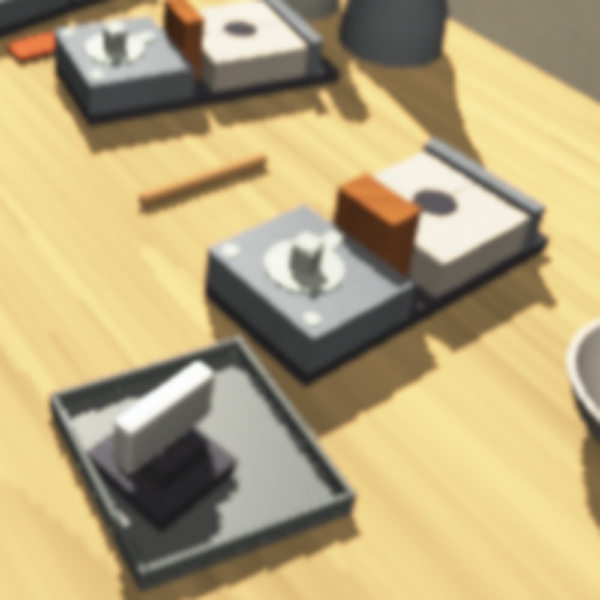

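Run:
```python
from h import *
a=np.radians(12.5)
ex=np.array([np.cos(a),np.sin(a)]);ey=np.array([-ex[1],ex[0]])
for i,j in((1,1),(1,-1),(-1,-1),(-1,1)):
    p=np.array([.3911,-.3387])+.03*(i*ex+j*ey)
    print(p.round(3),((px('side',(*p,.016))-[300,180])*3).round(),((px('top',(*p,.016))-[140,75])*2.35).round())
```

```text
[ 0.414 -0.303] [156. 394.] [698. 375.]
[ 0.427 -0.361] [231. 456.] [754. 364.]
[ 0.368 -0.374] [155. 516.] [765. 420.]
[ 0.355 -0.316] [ 80. 447.] [710. 432.]
```

Run:
```python
from h import *
a=np.radians(12.5); ex=np.array([np.cos(a),np.sin(a)])
for s in(1,0,-1): print(((px('side',(*(np.array([.3911,-.3387])+s*.033*ex),.064))-[300,180])*3).round())
im=cv2.imread("pics/raw_t8.png"); h=cv2.cvtColor(im,cv2.COLOR_BGR2HSV).astype(int)
m=np.zeros(h.shape[:2],bool); m[295:345,325:378]=1; m&=(h[:,:,2]>200)&(h[:,:,1]<50)
c=max(cv2.findContours(m.astype(np.uint8),0,2)[0],key=cv2.contourArea); b=cv2.boxPoints(cv2.minAreaRect(c)); print((b-[300,180])*3)
```

```text
[202. 362.]
[160. 391.]
[115. 423.]
[[ 72.60791016 421.08261108]
 [201.76904297 358.24740601]
 [216.24975586 388.01358032]
 [ 87.08862305 450.8487854 ]]
```

```bash
python3 -c "
from bench import ctrl
print(ctrl.finish_job())"
```

```text
the job is handed in; nothing more can be done
None
```

I handed in the job with all three clamps packed and then locked with the key (14, 19 and 29 mm packers; the 24 mm one is spare on the bench). The key is in the tray and looks upright, though it was knocked about 23 mm from where I set it and now sits close to the tray wall.

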